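# Pin a shadow-mask stack shut in its coating jig

## Robot

A 6-joint arm with a two-finger parallel gripper is mounted at the origin on a cart in front of the work surface, level with it; the furniture and walls round the work are solid. World frame = base frame: x ahead of the robot, y to its left, z up, the work surface at z = 0. Lengths are in mm, angles in degrees, forces in N, time in s.
With the tool pointing down it reaches from about 425 to 950 mm from the base axis. Payload 3.5 kg.
Tool frame: the origin (TCP) lies on the centre line of the jaws, within the pads' length; the fingertips stand 19 mm ahead of it and the grasp point (between the pads) is the TCP; y points along the fingers, x is the direction in which the jaws open and shut, and the axes are right-handed (so a half turn about y gives the same grasp; the last joint's range is limited). The gripper opens to 85 mm and grips with 20 to 120 N. Pads are 22 mm wide; open, the fingers measure 114 mm over their backs; the gripper's body (76 mm by 85 mm) begins 54 mm behind the grasp point. The pads swing forward as they close: fully open they stand 13 mm farther back than shut.
Start: joints at [65.546, 16.404, 90.338, -0, 73.258, -8.594], TCP at [184.427, 649.302, 250.325] pointing down, gripper open.
Joint ranges: [-158.93, 158.93], [-51.34, 127.21], [12.03, 142.37], [-87.48, 267.48], [13.55, 161.25], [-162.69, 162.69]. Speed limits (degrees/s): [159.86, 159.86, 180, 180, 180, 180].

## Interface

Orientations are given as a 3x3 rotation matrix whose columns are the frame's x, y, z axes.
In Python, from plant import r gives the robot as it stands.
- The arm moves only by the tool apply_moves, never from a script. Its argument "targets" is a list of rows, each a list of 3 entries, a list of its own where there are three numbers: the opening, from -1 (shut) to 1 (fully open), then the shift along the tool's x, y, z scaled (see below), then the turn, a rotation vector about the tool's x, y, z scaled (see below). In form: [[jaw, [tx, ty, tz], [wx, wy, wz]], ...]. A call has 1 to 12 rows; each row shifts and turns the commanded pose from where the row before left it, along the tool's axes as they then stand; what a row does not reach is not made up. The controller multiplies each number of a shift by 0.03 m and each number of a turn by 0.08 rad. A row lasts 1/12 s, in which the tool goes at most 41.7 mm and 7.16 degrees, less where a joint would pass 70% of its speed; a pose out of reach is approached as far as the arm can. A call with a number of a shift or a turn outside -1 to 1 is refused whole. A call with a gripper value outside its range is refused whole. The fingers move at their own pace and stop on an object; the grip force is fixed at half the most. Time passes only in rows, so rows that do not move let the fingers close. It gives the time, the measured TCP pose, the force and the opening at its end, in the units of the state.
- r.state(): the state, without advancing time (a new reading comes with each control period).
- r.capture(name): name is "side" or "top" or "wrist"; returns the picture (420x560x3 uint8, red, green, blue); there is no depth.
- r.camera_params(name): a dict with "fx", "fy", "cx", "cy" (pixels), "world_from_camera" (4x4, takes a point from camera to world coordinates). Camera axes: x right, y down, z forward; pixel columns grow to the right and rows downward; lengths in mm; the calibration is good to about 2 mm. A picture is of the moment at which its call begins: read the wrist's pose just before it. camera_params takes no time and is no camera call; for the wrist camera it gives the pose at the moment of the call.
- r.hand_in(): hands the job in, once; it reports no verdict.
The state is a dict: "clock": time; "joints": joint angles; "qd": joint speeds; "joint_torque": joint torques, N m; "eef_pos": TCP position; "ee_rot": TCP orientation; "force": force on the tool from outside, world axes, zero at the start; "moment": the same for the moment, N m; "grip_width": opening from 0.0 (shut) to 1.0 (fully open).
Only numpy, scipy, OpenCV 4.12 (cv2) and the standard library are available. Lean on these libraries where they do the work, as an engineer would, in place of code of your own. Each camera call takes 0.05 s, during which the arm holds its last target.

## Task

Load the coating jig: lower the beige sample carrier gently into the nest between the dowels, and set the metal mask frame squarely on top of it, both lying flat. Swing the blue bar shut over the stack into the fork, then take the ball-lock pin from its block, set its nose in the fork's hole and press its red button to push it through fork and bar until its shoulder sits on the fork. Let the button spring back so that the balls lock, and leave the bottle, the sample box and the brass weight alone.

Things in the scene. Friction and masses are not known exactly. Their poses are not given: they have to be found in the camera images.
- carrier_center (a point): Centre (half-way up) of the sample carrier: a beige plastic plate, 60 mm along its own x, 110 mm along its own y, 12 mm thick, with three dark violet square chips in its top. Lies flat on the worktop (centre 6 mm up), about 0.16 kg, loose. Grip it across its 60 mm width. Either way round is right.
- mask_center (a point): Centre (half-way up) of the mask frame: a bare metal plate of the same outline, 60 mm (own x) by 110 mm (own y), 12 mm thick, with three brass windows with fine slits. Lies flat on the worktop (centre 6 mm up), about 0.2 kg, loose. Grip it across its 60 mm width. Either way round is right.
- nest_floor (a point): Centre of the nest floor: top of a block 40 mm (own x) by 96 mm (own y), 34 mm above the worktop. Axes are the jig's: z up, y from the fork to the bar's pivot. A plate lies here with its 110 mm length along y. Loaded, the carrier's centre is 6 mm and the mask's 18 mm above this point.
- jig: The coating jig: metal base plate 120 mm (x) by 290 mm (y), top 12 mm above the worktop, fixed; origin under its centre (below the nest). Six 10 mm steel dowels, 1 mm clear of a centred plate, at x = +-36, y = +-42 mm and x = 0, y = +-61 mm; tips 56.5 mm above the worktop, the top 4.5 mm tapered. A finger has room beside a plate's long sides, between the dowels, down to the base plate.
- bar (a joint): Angle of the swing bar about its upright pivot (rad): 0 = shut against its stop, lying over the nest, its end in the fork, the three holes aligned. It grows as the bar swings away from the fork towards the robot (clockwise seen from above). Starts at 1.3 to 1.55. Friction (0.12 N m) holds it where it is left.
- bar_hinge (a point): Point on the bar's upright pivot axis, half-way up the bar, 66.5 mm above the worktop, at x = 0, y = +100 mm of the nest. The blue bar is 30 mm wide and 12 mm thick (60.5 to 72.5 mm above the worktop, 2.5 mm above the loaded stack).
- bar_knob (a point): On the axis of the bar's upright black knob, a cylinder 18 mm in diameter, 150 mm from the pivot. The cylinder reaches from 17 mm below this point to 14 mm above, its tapered top to 18 mm above; the bar's top is 22 mm below. Push or grip it and lead it round the pivot. Bar shut, it is at x = 0, y = -50 mm of the nest.
- fork_hole (a point): Centre of the mouth of the upright hole in the black fork, in its top face, 86 mm above the worktop, at x = 0, y = -100 mm of the nest, axes as the nest's. The hole is 18 mm in diameter, through the upper arm (12 mm), the shut bar's end (12 mm) and the lower arm (12 mm), 1.5 mm gaps between, 39 mm in all.
- pin_grip (a point): Centre (half-way up) of the ball-lock pin's black cylindrical handle, 30 mm in diameter, 36 mm tall, own z up along the pin. Below it a 4 mm shoulder disc (34 mm in diameter); the shoulder's underside is 22 mm below this point, so this point is 22 mm above the fork's hole mouth when seated. About 0.18 kg, loose.
- pin_nose (a point): Lower end of the pin's steel shank, 16 mm in diameter, 62 mm long below the shoulder, nose tapered over 4 mm. Four balls stand 3.5 mm out, 15 to 21 mm above this end. Unless the button is pressed they stop the pin on the fork's top, nose 15 mm in the hole and handle's centre 69 mm above the hole mouth; the pin stands there by itself when let go.
- rack: Grey plastic block, 50 mm (x) by 100 mm (y), fixed; origin under its centre. Its top, 70 mm above the worktop, has two deep 27 mm bores, at y = +-25 mm; the pin starts upright in the +y one, hanging by its shoulder (handle's centre 92 mm above the worktop), and lifts straight out (62 mm); its balls clear the bore.
- button_top (a point): Centre of the top of the pin's red button, 21 mm in diameter, on the pin's axis, 27 mm above the handle's centre when out.
- pin_button (a joint): How far the red button is pressed into the handle (m): 0 = out, balls out; 0.006 = fully in, balls wholly inside the shank. A spring pushes it out (2.4 N at first, 6 N fully in); pressed further, it pushes the whole pin down. Let go, the balls come out again, if no bore holds them in.
- glue_bottle: A small blue bottle with a white cap, 40 mm in diameter and 86 mm tall, standing on the worktop behind the work; origin at its underside. Bystander.
- sample_box: A round sample box with a pale clear lid on a dark base, 57 mm wide and 12 mm tall, on the worktop near the robot; origin at its underside. Bystander.
- brass_weight: A brass weight with a knob, 29 mm in diameter and 47 mm tall, on the worktop near the robot; origin at its underside. Bystander.
There are look-alikes about, which are no part of the job. What is shaped like the part that bears pin_grip but green or orange is not meant.

How it is judged (in metres and radians):
On the way, in this order (a step that is already met when the one before it is completed fails the run):
1. the carrier lies flat in the nest (horizontal distance between carrier_center and nest_floor below 0.004 m and z of carrier_center in the frame of nest_floor below 0.0085 m and angle between the y axis of carrier_center and the y axis of nest_floor, either way round below 0.06 rad), for 0.2 s.
2. the mask frame lies squarely on the carrier (horizontal distance between mask_center and carrier_center below 0.005 m and z of mask_center in the frame of nest_floor between 0.0155 and 0.0205 m and angle between the y axis of mask_center and the y axis of nest_floor, either way round below 0.06 rad), for 0.2 s.
3. the bar is shut (value of joint bar below 0.02 rad), for 0.2 s.
4. the pin stands in the fork's hole and its button is pressed in (horizontal distance between pin_grip and fork_hole below 0.01 m and z of pin_grip in the frame of fork_hole below 0.074 m and value of joint pin_button above 0.0035 m), for 0.05 s.
At the end, for the whole second after the job is handed in: Carrier flat in the nest (within 4 mm, 0.06 rad), mask flat on it (within 5 mm, 0.06 rad), bar shut (within 0.02 rad), pin upright in the fork, shoulder within 2.5 mm of the fork's top, button out (within 1 mm), so the balls are out below the fork (all of step 1 and all of step 2 and value of joint bar below 0.02 rad and horizontal distance between pin_grip and fork_hole below 0.004 m and z of pin_grip in the frame of fork_hole below 0.0245 m and angle between pin_grip's own z axis and vertical below 0.08 rad and value of joint pin_button below 0.001 m); the robot touches nothing.
It fails at once if a plate is dropped or slammed into the nest (faster than 0.65 m/s just above it) ((horizontal distance between carrier_center and nest_floor below 0.02 m and z of carrier_center in the frame of nest_floor below 0.04 m and linear speed of carrier above 0.65 m/s) or (horizontal distance between mask_center and nest_floor below 0.02 m and z of mask_center in the frame of nest_floor below 0.052 m and linear speed of mask above 0.65 m/s)).
It fails at once if the bottle, the sample box or the brass weight is moved more than 3 cm or knocked over (distance of any of glue_bottle, sample_box, brass_weight from where it was at the start of the episode above 0.03 m or angle between any of glue_bottle, brass_weight's own z axis and vertical above 0.6 rad).
It also fails if it takes over 72 s, if anything falls off the work surface, if the arm or the gripper's body presses on something with over 40 N, if the wrist force passes 120 N, or if a joint passes its speed limit or range.

## Working session

There is one attempt and no reset: what is moved stays moved. The work goes in short steps, Python scripts to look and compute and a tool call to move; the robot and the scene stay as the last step left them, time stands still between calls to the robot, and variables do not carry over. Pictures are saved under pics/ and viewed, and the job is handed in when it is done.

Besides the shell and the picture viewer there is one more tool, called after "Request:" by a JSON object that holds its "name" and its "arguments". apply_moves: Moves the arm, as the interface text tells. Shifts and turns lie within -1 to 1; 1 stands for 0.03 m of shift or 0.08 rad of turn. Its arguments: {"type":"object","properties":{"targets":{"type":"array"}},"required":["targets"]}

```bash
ls; mkdir -p pics; python3 - <<'E'
from plant import r
import cv2
s=r.state()
for k,v in s.items(): print(k,v)
for n in ["side","top","wrist"]:
    p=r.camera_params(n); print(n,p)
    im=r.capture(n); cv2.imwrite(f"pics/{n}0.png",im[:,:,::-1])
E
```

```text
pics
clock 0.0
joints [ 6.55476004e+01  1.64539155e+01  9.04230948e+01  1.27346536e-03
  7.32572750e+01 -8.59452537e+00]
qd [-0.00732606  0.10282247  0.12714554  0.00758217 -0.02488827  0.0428946 ]
joint_torque [ 1.92110841e-03 -4.05957055e+01 -2.92636818e+01 -6.15875069e-05
  5.45673989e-03 -3.39186194e-06]
eef_pos [184.15870101 648.75934863 248.93887693]
ee_rot [[ 2.73257079e-01 -9.89526653e-04 -9.61940533e-01]
 [ 9.61938258e-01 -2.12468885e-03  2.73258619e-01]
 [-2.31422101e-03 -9.99997253e-01  3.71277276e-04]]
force [-0.08543248 -0.0966179   0.65303774]
moment [ 0.03496751  0.01118806 -0.01453873]
grip_width 1.001503814516473
side {'fx': 490.3264804100596, 'fy': 490.3264804100596, 'cx': 276.6254138736968, 'cy': 211.99692490636977, 'world_from_camera': array([[ 7.84729942e-01, -4.71559391e-01,  4.02281815e-01,
         1.19864026e+02],
       [-6.19768783e-01, -6.06625313e-01,  4.97887924e-01,
        -5.07768259e+02],
       [ 9.25060513e-03, -6.40029273e-01, -7.68294837e-01,
         9.52932539e+02],
       [ 0.00000000e+00,  0.00000000e+00,  0.00000000e+00,
         1.00000000e
[... 250 characters left out ...]
46049693e-02, -2.35564908e-02,
         5.08010483e+01],
       [ 2.45546179e-02, -7.24182245e-02, -9.97072049e-01,
         1.11679930e+03],
       [ 0.00000000e+00,  0.00000000e+00,  0.00000000e+00,
         1.00000000e+00]])}
wrist {'fx': 325.9662090170119, 'fy': 325.9662090170119, 'cx': 278.45622990749683, 'cy': 210.77058422630097, 'world_from_camera': array([[ 2.72944802e-01,  9.10610181e-01,  3.10306675e-01,
         1.04355247e+02],
       [ 9.62027191e-01, -2.57619522e-01, -9.01990331e-02,
         6.71962104e+02],
       [-2.19510054e-03,  3.23142817e-01, -9.46347664e-01,
         3.72145976e+02],
       [ 0.00000000e+00,  0.00000000e+00,  0.00000000e+00,
         1.00000000e+00]])}
```

View pics/top0.png

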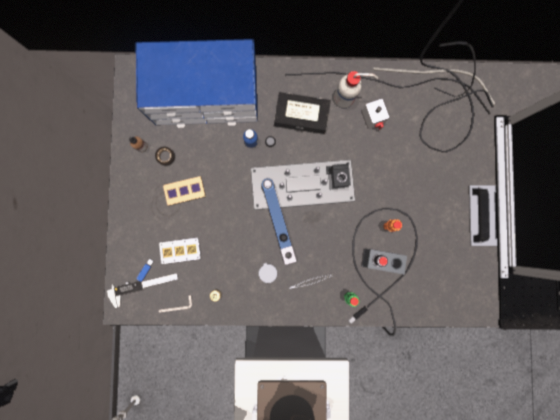

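View pics/side0.png

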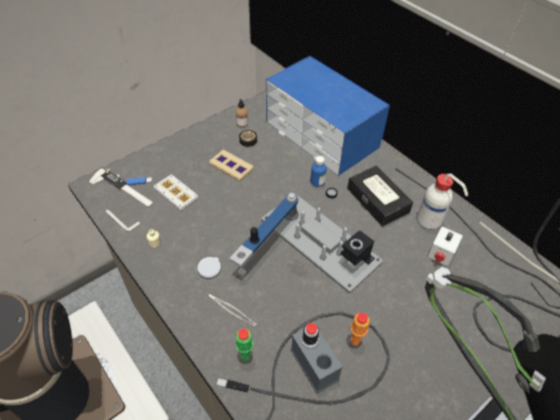

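View pics/wrist0.png

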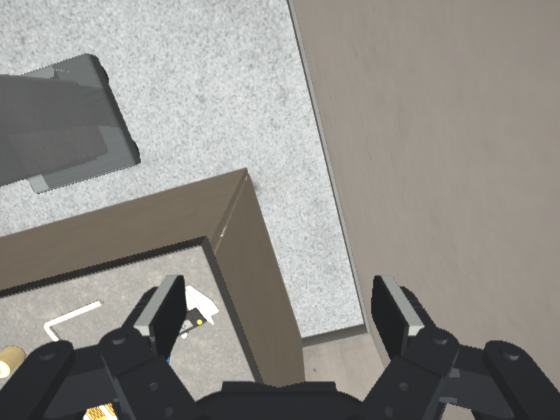

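The top view shows the carrier at about (184,190), the mask at (180,250), the jig at (303,184) with the fork to the right, and the bar running down to its knob at (283,238). The rack with the red-button pin is at (385,262). The green and orange decoys are at (353,299) and (394,226), the bottle at (250,138), the box at (268,273) and the weight at (214,296). Next I'll measure from enlarged crops.

```bash
cat > h.py <<'E'
import numpy as np, cv2
from plant import r
def ray(p,u,v):
    T=p["world_from_camera"]; d=T[:3,:3]@np.array([(u-p["cx"])/p["fx"],(v-p["cy"])/p["fy"],1.]); return T[:3,3],d
def onz(p,u,v,z):
    o,d=ray(p,u,v); return o+d*(z-o[2])/d[2]
def proj(p,X):
    T=p["world_from_camera"]; c=T[:3,:3].T@(np.asarray(X,float)-T[:3,3]); return np.array([p["fx"]*c[0]/c[2]+p["cx"],p["fy"]*c[1]/c[2]+p["cy"]])
def tri(p1,a,p2,b):
    o1,d1=ray(p1,*a);o2,d2=ray(p2,*b)
    A=np.stack([d1,-d2],1); t=np.linalg.lstsq(A,o2-o1,rcond=None)[0]
    q1=o1+d1*t[0];q2=o2+d2*t[1]; return (q1+q2)/2,np.linalg.norm(q1-q2)
def crop(im,x0,x1,y0,y1,k,name):
    cv2.imwrite(name,cv2.resize(im[y0:y1,x0:x1],None,fx=k,fy=k,interpolation=cv2.INTER_CUBIC))
E
python3 - <<'E'
import cv2
from h import *
t=cv2.imread("pics/top0.png"); s=cv2.imread("pics/side0.png")
crop(t,235,365,150,275,6,"pics/t_jig.png"); crop(t,140,240,165,275,5,"pics/t_pl.png"); crop(t,330,430,210,315,5,"pics/t_rack.png")
crop(s,220,390,180,300,4,"pics/s_jig.png"); crop(s,220,400,300,400,4,"pics/s_rack.png")
E
```

```text
(no output)
```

View pics/t_jig.png

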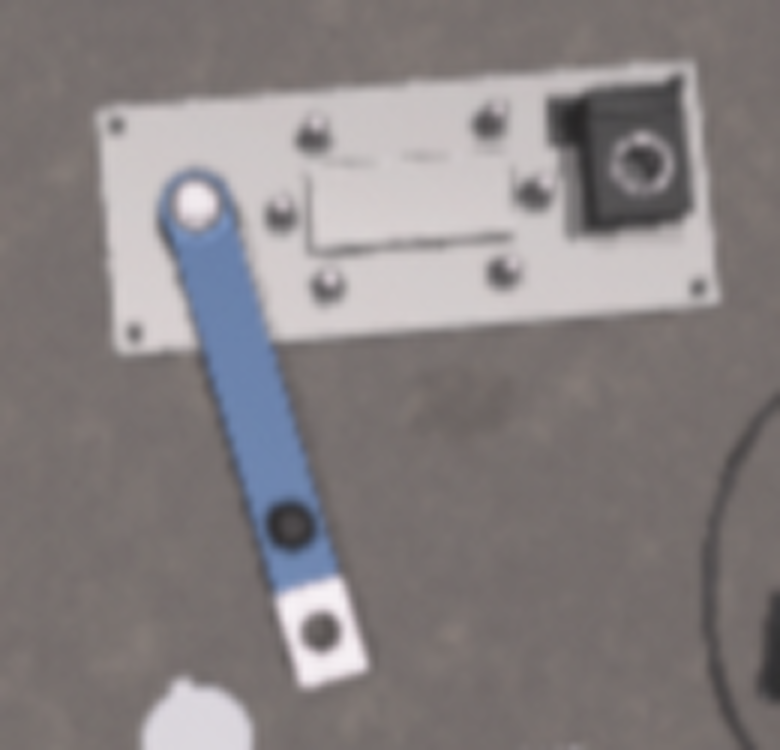

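View pics/t_pl.png

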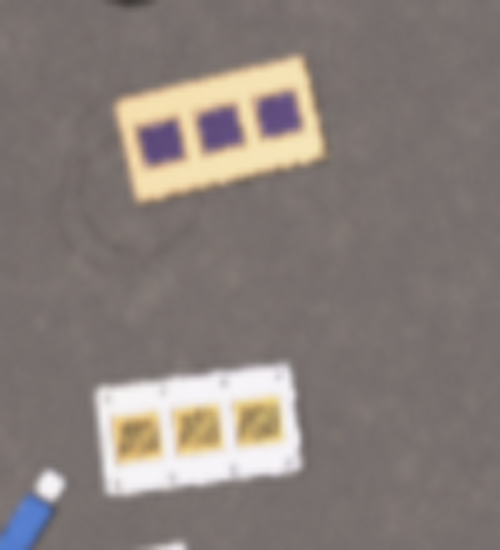

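View pics/t_rack.png

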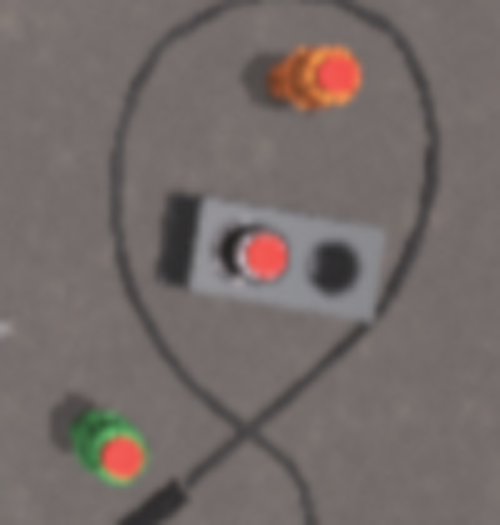

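View pics/s_jig.png

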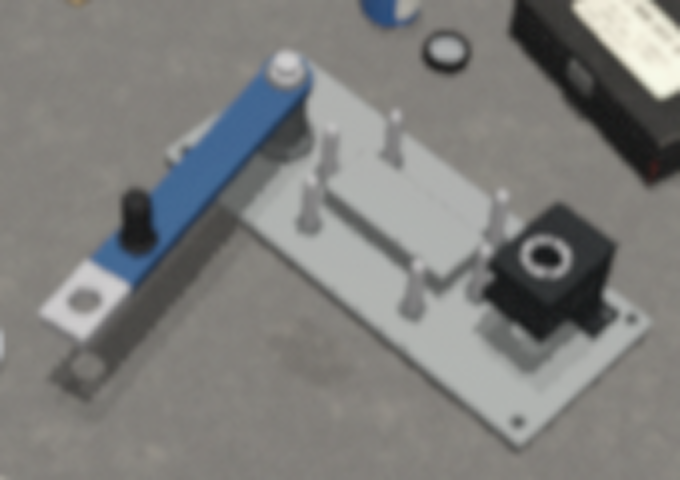

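View pics/s_rack.png

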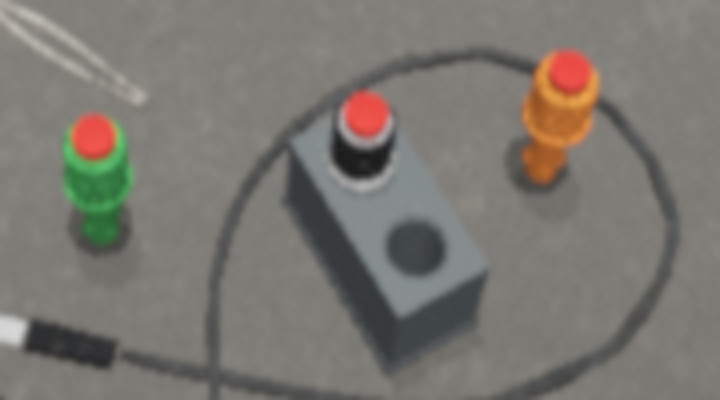

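```bash
cat > m0.py <<'E'
from h import *
pt,ps=r.camera_params("top"),r.camera_params("side")
t=cv2.imread("pics/top0.png"); s=cv2.imread("pics/side0.png")
def up(U,V,x0,y0,k): return (U+.5)/k-.5+x0,(V+.5)/k-.5+y0
# jig
c=[onz(pt,*up(*q,235,150,6),12) for q in [(96,107),(694,61),(720,300),(117,353)]]
c=np.array(c)[:,:2]; print("jig corners",c.round(1).tolist())
ctr=c.mean(0); yv=(c[0]+c[3]-c[1]-c[2]); L=np.linalg.norm(yv)/2; ang=np.degrees(np.arctan2(yv[1],yv[0]))-90
print("ctr",ctr,"len",L,"ang",ang, "wid",np.linalg.norm(c[0]+c[1]-c[2]-c[3])/2)
yv/=np.linalg.norm(yv); xv=np.array([yv[1],-yv[0]])
J=lambda x,y,z:np.r_[ctr+xv*x+yv*y,z]
print("fork",onz(pt,*up(641,163,235,150,6),86),"pred",J(0,-100,86))
print("fork tri",tri(pt,up(641,163,235,150,6),ps,up(545,257,220,180,4)))
print("pivot top", [onz(pt,*up(196,203,235,150,6),z) for z in(72.5,80)],J(0,100,72))
print("pivot tri",tri(pt,up(196,203,235,150,6),ps,up(287,68,220,180,4)))
k=onz(pt,*up(291,524,235,150,6),112.5); print("knob",k)
print("knob tri",tri(pt,up(291,524,235,150,6),ps,up(137,200,220,180,4)))
def blob(im,m,box,z,p,n):
    M=np.zeros(m.shape,np.uint8);x0,x1,y0,y1=box;M[y0:y1,x0:x1]=m[y0:y1,x0:x1]*255
    cs=max(cv2.findContours(M,cv2.RETR_EXTERNAL,cv2.CHAIN_APPROX_NONE)[0],key=cv2.contourArea)
    w=np.array([onz(p,*q[0],z)[:2] for q in cs],np.float32)
    (cc,sz,a)=cv2.minAreaRect(w); 
    b=cv2.boxPoints((cc,sz,a)); e=[b[1]-b[0],b[2]-b[1]]; e=max(e,key=np.linalg.norm)
    m_=cv2.moments(cv2.convexHull(w)); 
    print(n,"rect",np.round(cc,1),np.round(sz,1),"centroid",round(m_['m10']/m_['m00'],1),round(m_['m01']/m_['m00'],1),"long axis ang-90",round((np.degrees(np.arctan2(e[1],e[0]))-90+90)%180-90,2))
hs=cv2.cvtColor(t,cv2.COLOR_BGR2HSV); ti=t.astype(int)
blob(t,(t.max(2)>165),(150,215,170,215),12,pt,"carrier")
blob(t,(t.max(2)>165),(154,206,232,270),12,pt,"mask")
ti=s.astype(int)
blob(s,(s.max(2)>150),(205,258,145,183),12,ps,"carrier s")
blob(s,(s.max(2)>150),(150,202,170,212),12,ps,"mask s")
a=up(266,256,330,210,5); b=up(366,113,220,300,4); print("button",tri(pt,a,ps,b),onz(pt,*a,119),onz(ps,*b,119))
a=up(333,267,330,210,5); b=up(416,247,220,300,4); print("bore",onz(pt,*a,70),onz(ps,*b,70))
q=np.array([onz(pt,*up(*q,330,210,5),70)[:2] for q in [(203,195),(386,230),(373,320),(190,290)]]);print("rack",q.round(1).tolist(),q.mean(0))
print("rack sides",[np.linalg.norm(q[i]-q[i-1]) for i in range(4)])
E
python3 m0.py
```

```text
jig corners [[690.5, 123.2], [717.9, -163.6], [602.5, -176.1], [572.8, 111.0]]
ctr [645.92137913 -26.35715517] len 288.3969023026784 ang 5.676056432101845 wid 117.19234024411546
fork [ 655.70791635 -125.43036601   86.        ] pred [ 655.81177045 -125.86685399   86.        ]
fork tri (array([ 654.64769316, -124.57977686,   87.18451217]), np.float64(2.1045827440222813))
pivot top [array([636.35821853,  73.46479399,  72.5       ]), array([635.27660237,  73.30202639,  80.        ])] [636.0309878   73.15254365  72.        ]
pivot tri (array([634.82943799,  73.63387505,  79.74804662]), np.float64(1.160092932245993))
knob [492.36341652  29.61298928 112.5       ]
knob tri (array([491.9879599 ,  29.80939785, 109.44736046]), np.float64(0.9474461781813919))
carrier rect [621.6 312.1] [ 61.8 110.9] centroid 621.8 312.0 long axis ang-90 14.59
mask rect [451.5 318.9] [ 61.8 111.1] centroid 451.5 319.1 long axis ang-90 8.21
carrier s rect [620.2 312.9] [ 67.7 115.2] centroid 620.0 313.1 long axis ang-90 15.15
mask s rect [450.5 318.8] [ 65.5 118.1] centroid 450.2 319.2 long axis ang-90 8.57
button (array([ 434.10591487, -226.20175045,  119.85451228]), np.float64(1.1854050828047311)) [ 434.54219047 -226.79422921  119.        ] [ 433.9182465  -225.60014571  119.        ]
bore [ 426.56246203 -276.69169461   70.        ] [ 426.14063692 -275.04060653   70.        ]
rack [[464.3, -206.4], [446.7, -305.6], [398.5, -298.1], [413.4, -199.3]] [ 430.73443161 -252.36773699]
rack sides [np.float64(51.377505656560245), np.float64(100.75262160468388), np.float64(48.78049787627775), np.float64(99.97574409461862)]
```

Top and side views agree to about 1–2 mm:

| Thing | Position (mm) | Angle |
|---|---|---|
| Nest | (645.7, -26) | 5.7° |
| Carrier | (621.5, 312) | 14.7° |
| Mask | (451.3, 319) | 8.3° |
| Pin | (434.2, -226.3) | – |
| Bar knob | (492, 29.7) | – |

Moving over the carrier now.

Request:
{"name": "apply_moves", "arguments": {"targets": [[1, [-0.4, 0, -1], [0, 0, 0]], [1, [-0.4, 0, -1], [0, 0, 0]], [1, [-0.4, 0, -1], [0, 0, 0]], [1, [-0.4, 0, -1], [0, 0, 0]], [1, [-0.4, 0, -1], [0, 0, 0]], [1, [-0.4, 0, -1], [0, 0, 0]], [1, [-0.4, 0, -1], [0, 0, 0]], [1, [-0.4, 0, -1], [0, 0, 0]], [1, [-0.4, 0, -1], [0, 0, 0]], [1, [-0.4, 0, -1], [0, 0, 0]], [1, [-0.4, 0, -1], [0, 0, 0]], [1, [-0.4, 0, -1], [0, 0, 0]]]}}

```text
clock: 1.15
eef_pos: [492.3, 411.1, 249.9]
ee_rot: [[0.273, -0.001, -0.962], [0.962, -0.0, 0.273], [-0.0, -1.0, 0.0]]
force: [0.3, 0.6, -0.0]
grip_width: 0.999
```

Request:
{"name": "apply_moves", "arguments": {"targets": [[1, [-0.4, 0, -1], [0, 0, 0]], [1, [-0.4, 0, -1], [0, 0, 0]], [1, [-0.4, 0, -1], [0, 0, 0]], [1, [-0.4, 0, -1], [0, 0, 0]], [1, [-0.4, 0, -1], [0, 0, 0]], [1, [0, 0.3, 0], [0, 1, 0]], [1, [0, 0.3, 0], [0, 1, 0]], [1, [0, 0.3, 0], [0, 1, 0]], [1, [0, 0.3, 0], [0, 1, 0]], [1, [0, 0.3, 0], [0, 1, 0]], [1, [0, 0.3, 0], [0, 1, 0]], [1, [0, 0.3, 0], [0, 1, 0]]]}}

```text
clock: 2.15
eef_pos: [619.0, 313.6, 186.2]
ee_rot: [[0.745, -0.001, -0.667], [0.667, -0.0, 0.745], [-0.001, -1.0, 0.0]]
force: [0.4, 0.6, 0.6]
grip_width: 1.001
```

Request:
{"name": "apply_moves", "arguments": {"targets": [[0.7, [0, 0.3, 0], [0, 1, 0]], [0.7, [0, 0.3, 0], [0, 1, 0]], [0.7, [0, 0.3, 0], [0, 1, 0]], [0.7, [0, 0.3, 0], [0, 1, 0]], [0.7, [0, 0.3, 0], [0, 1, 0]], [0.7, [0, 0.3, 0], [0, 1, 0]], [0.7, [0, 0, 0], [0, 0, 0]]]}}

```text
clock: 2.73
eef_pos: [617.7, 313.1, 130.2]
ee_rot: [[0.968, -0.005, -0.25], [0.25, -0.002, 0.968], [-0.005, -1.0, -0.0]]
force: [0.4, 0.5, -0.1]
grip_width: 0.85
```

```bash
cat >> h.py <<'E'
def st():
    s=r.state(); R=s["ee_rot"]; az=np.degrees(np.arctan2(R[1,0],R[0,0]))
    print("t",round(s["clock"],2),"pos",s["eef_pos"].round(1),"xaz",round(az,2),"tilt(y_x,y_y)",R[:2,1].round(4),"F",np.round(s["force"],1),"M",np.round(s["moment"],2),"w",round(s["grip_width"]*85,1),"j",s["joints"].round(0))
    return s
def go(x,y,z=None,az=None):
    s=r.state();R=s["ee_rot"];p=s["eef_pos"]; d=np.array([x,y,p[2] if z is None else z])-p
    o=R.T@d/30; a=np.degrees(np.arctan2(R[1,0],R[0,0]))
    print("units tx,ty,tz",o.round(2),"wy total",None if az is None else round(np.radians(a-az)/0.08,2))
def snap(n,f):
    p=r.camera_params(n); im=r.capture(n)[:,:,::-1].copy(); cv2.imwrite(f"pics/{f}.png",im); return p,im
E
python3 - <<'E'
from h import *
st(); go(621.4,312.3,16,14.7)
p,im=snap("wrist","w1"); print([proj(p,(621.4,312.3,12)).round(0)])
E
```

```text
t 2.73 pos [617.7 313.1 130.2] xaz 14.47 tilt(y_x,y_y) [-0.005  -0.0016] F [ 0.4  0.5 -0.1] M [0.01 0.02 0.  ] w 72.3 j [19. 25. 92.  0. 63.  4.]
units tx,ty,tz [ 0.13  3.81 -0.06] wy total -0.05
[array([283., 214.])]
```

View pics/w1.png

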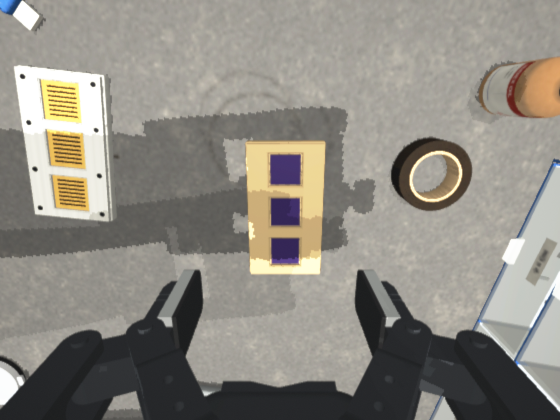

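The wrist view shows the carrier aligned with the jaws, corners at about (246,142), (325,142), (321,274) and (249,274). I'll refine its pose on the z=12 plane.

```bash
cat >> h.py <<'E'
def rectw(p,pts,z):
    q=np.array([onz(p,*a,z)[:2] for a in pts]); c=q.mean(0)
    (cc,sz,a)=cv2.minAreaRect(q.astype(np.float32)); b=cv2.boxPoints((cc,sz,a)); e=max([b[1]-b[0],b[2]-b[1]],key=np.linalg.norm)
    print("mean",c.round(1),"rect",np.round(cc,1),np.round(sz,1),"ang",round((np.degrees(np.arctan2(e[1],e[0])))%180-90,2)); return cc
E
python3 - <<'E'
from h import *
im=cv2.imread("pics/w1.png"); p=r.camera_params("wrist")
rectw(p,[(246,141.5),(325,141.5),(321,274.5),(248.5,274.5)],12)
hs=cv2.cvtColor(im,cv2.COLOR_BGR2HSV); m=((hs[...,0]>10)&(hs[...,0]<32)&(hs[...,1]>55)&(hs[...,2]>110)).astype(np.uint8)
m[:, :230]=0;m[:,340:]=0;m[:130]=0;m[290:]=0
c=max(cv2.findContours(m,0,1)[0],key=cv2.contourArea); h=cv2.convexHull(c)[:,0]; print(rectw(p,h,12)); st(); go(621,312,16,14.7)
E
```

```text
mean [623.4 313.6] rect [623.3 313.6] [ 61.1 110.5] ang 14.81
mean [620.1 319.7] rect [622.9 314.3] [ 59.7 111.1] ang 14.83
(622.8707885742188, 314.3239440917969)
t 2.78 pos [618.2 313.3 131.4] xaz 14.64 tilt(y_x,y_y) [-0.0035 -0.0012] F [ 0.4 -0.1 -0.2] M [ 0.02 -0.02 -0.01] w 72.4 j [19. 25. 92.  0. 63.  4.]
units tx,ty,tz [ 0.09  3.85 -0.07] wy total -0.01
```

Request:
{"name": "apply_moves", "arguments": {"targets": [[0.7, [0.13, 0.5, 0], [0, 0, 0]], [0.7, [0, 0.7, 0], [0, 0, 0]], [0.7, [0, 0.8, 0], [0, 0, 0]], [0.7, [0, 0.8, 0], [0, 0, 0]], [0.7, [0, 0.5, 0], [0, 0, 0]], [0.7, [0, 0.2, 0], [0, 0, 0]], [0.7, [0, 0, 0], [0, 0, 0]]]}}

```text
clock: 3.37
eef_pos: [622.0, 314.2, 26.0]
ee_rot: [[0.968, -0.003, -0.252], [0.252, -0.001, 0.968], [-0.004, -1.0, -0.0]]
force: [-0.4, -0.1, 0.3]
grip_width: 0.848
```

```bash
python3 - <<'E'
from h import *
p,im=snap("wrist","w2"); st()
for n in ["side"]:
    q,im=snap(n,"s2"); u=proj(q,(621,312,15)).astype(int); crop(im,u[0]-70,u[0]+70,u[1]-60,u[1]+45,5,"pics/s2c.png")
E
```

```text
t 3.42 pos [623.1 314.7  27.9] xaz 14.58 tilt(y_x,y_y) [-0.0005 -0.0002] F [ 0.7 -0.6 -0.1] M [-0.02 -0.01  0.02] w 72.3 j [18. 33. 93. -0. 54.  4.]
```

View pics/w2.png

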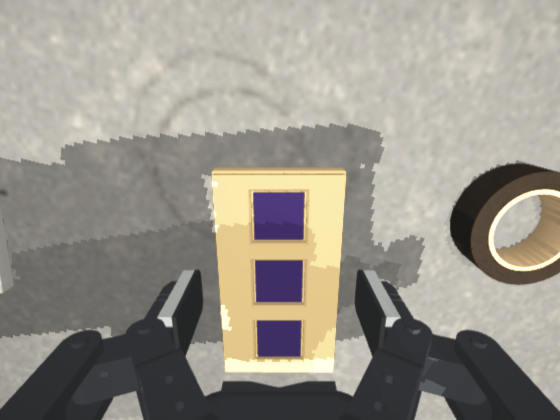

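View pics/s2c.png

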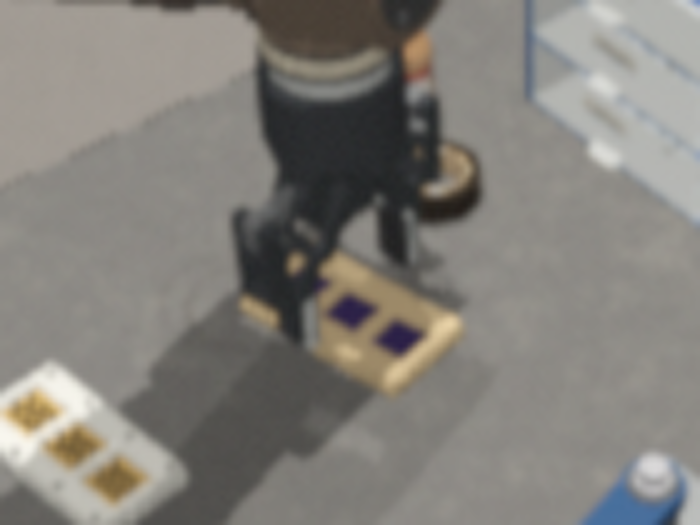

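Fingers straddle the carrier, with the middle chip at about (279,281). I'll check the lengthwise offset.

```bash
python3 - <<'E'
from h import *
p=r.camera_params("wrist"); st()
rectw(p,[(211.5,174),(346,174),(334,372),(225,372)],12); print(onz(p,279,281,12), proj(p,r.state()["eef_pos"]))
E
```

```text
t 3.47 pos [623.9 315.   29.3] xaz 14.57 tilt(y_x,y_y) [0.0017 0.0006] F [0.  0.5 0.1] M [-0.03  0.03 -0.02] w 72.6 j [18. 33. 93.  0. 54.  4.]
mean [625.3 312.6] rect [625.5 312.6] [ 59.7 110.5] ang 14.62
[624.824509  314.1831039  12.       ] [277.54057192 299.75641591]
```

Request:
{"name": "apply_moves", "arguments": {"targets": [[0.7, [0, 0.2, 0], [0, 0, 0]], [0.7, [0, 0.1, 0], [0, 0, 0]], [0.7, [0, 0, 0], [0, 0, 0]], [0.7, [0, 0, 0], [0, 0, 0]]]}}

```text
clock: 3.8
eef_pos: [623.1, 314.7, 19.6]
ee_rot: [[0.968, 0.0, -0.251], [0.251, 0.0, 0.968], [0.0, -1.0, 0.0]]
force: [0.5, 0.1, 0.3]
grip_width: 0.852
```

Request:
{"name": "apply_moves", "arguments": {"targets": [[0.7, [0, 0.1, -0.06], [0, 0, 0]], [0.7, [0, 0.05, 0], [0, 0, 0]], [0.7, [0, 0, 0], [0, 0, 0]]]}}

```text
clock: 4.05
eef_pos: [623.3, 312.7, 14.4]
ee_rot: [[0.968, -0.001, -0.251], [0.251, -0.0, 0.968], [-0.001, -1.0, -0.0]]
force: [1.3, 0.7, 0.2]
grip_width: 0.847
```

```bash
python3 - <<'E'
from h import *
st()
for n in ["side"]:
    q,im=snap(n,"s3"); u=proj(q,(621,312,15)).astype(int); crop(im,u[0]-50,u[0]+50,u[1]-45,u[1]+35,7,"pics/s3c.png")
E
```

```text
t 4.05 pos [623.3 312.7  14.4] xaz 14.54 tilt(y_x,y_y) [-0.0007 -0.0003] F [1.3 0.7 0.2] M [-0.02  0.04  0.02] w 72.0 j [18. 34. 93. -0. 53.  4.]
```

View pics/s3c.png

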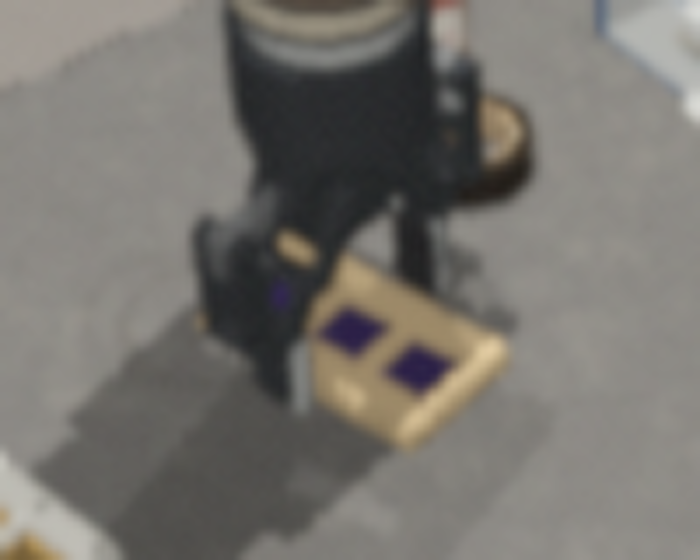

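Request:
{"name": "apply_moves", "arguments": {"targets": [[-1, [0, 0, 0], [0, 0, 0]], [-1, [0, 0, 0], [0, 0, 0]], [-1, [0, 0, 0], [0, 0, 0]], [-1, [0, 0, 0], [0, 0, 0]], [-1, [0, 0, 0], [0, 0, 0]], [-1, [0, 0, 0], [0, 0, 0]]]}}

```text
clock: 4.6
eef_pos: [623.9, 313.1, 15.3]
ee_rot: [[0.968, 0.001, -0.251], [0.251, 0.0, 0.968], [0.001, -1.0, 0.0]]
force: [0.8, 0.9, 1.6]
grip_width: 0.682
```

```bash
python3 - <<'E'
from h import *
st()
E
```

```text
t 4.6 pos [623.9 313.1  15.3] xaz 14.55 tilt(y_x,y_y) [0.0009 0.0003] F [0.8 0.9 1.6] M [0.01 0.06 0.03] w 58.0 j [18. 34. 93. -0. 53.  4.]
```

Request:
{"name": "apply_moves", "arguments": {"targets": [[-1, [0, -0.5, 0], [0, 0, 0]], [-1, [0, -0.9, 0], [0, 0, 0]], [-1, [0, -0.9, 0], [0, 0, 0]], [-1, [-0.17, -0.7, -0.92], [0, 0, 0]], [-1, [-0.17, 0, -0.92], [0, 0, 0]], [-1, [-0.17, 0, -0.92], [0, 0, 0]], [-1, [-0.17, 0, -0.92], [0, 0, 0]], [-1, [-0.17, 0, -0.92], [0, 0, 0]], [-1, [-0.17, 0, -0.92], [0, 0, 0]], [-1, [-0.17, 0, -0.92], [0, 0, 0]], [-1, [-0.17, 0, -0.92], [0, 0, 0]], [-1, [-0.17, 0, -0.92], [0, 0, 0]]]}}

```text
clock: 5.6
eef_pos: [640.8, 59.7, 104.9]
ee_rot: [[0.968, -0.001, -0.251], [0.251, 0.0, 0.968], [-0.001, -1.0, 0.0]]
force: [0.0, -0.6, -0.6]
grip_width: 0.687
```

Request:
{"name": "apply_moves", "arguments": {"targets": [[-1, [-0.2, 0, -0.92], [0, 0, 0]], [-1, [-0.2, 0, -0.92], [0, 0, 0]], [-1, [-0.2, 0, -0.92], [0, 0, 0]], [-1, [0, 0, 0], [0, 0.65, 0]], [-1, [0, 0, 0], [0, 0.65, 0]], [-1, [0, 0, 0], [0, 0.63, 0]], [-1, [0, 0, 0], [0, 0, 0]], [-1, [0, 0, 0], [0, 0, 0]]]}}

```text
clock: 6.27
eef_pos: [644.4, -23.6, 104.8]
ee_rot: [[0.995, -0.001, -0.101], [0.101, 0.0, 0.995], [-0.001, -1.0, 0.0]]
force: [-0.5, -1.0, -1.4]
grip_width: 0.683
```

```bash
python3 - <<'E'
from h import *
st(); go(645.7,-26,85,5.68)
p,im=snap("wrist","w4"); q,t=snap("top","t4"); crop(t,235,365,140,240,6,"pics/t4c.png"); q,s=snap("side","s4"); crop(s,240,400,140,280,4.5,"pics/s4c.png"); st()
E
```

```text
t 6.27 pos [644.4 -23.6 104.8] xaz 5.77 tilt(y_x,y_y) [-0.0008  0.0001] F [-0.5 -1.  -1.4] M [-0.01 -0.    0.03] w 58.1 j [-11.  21. 100.  -0.  58. -17.]
units tx,ty,tz [ 0.04  0.66 -0.08] wy total 0.02
t 6.42 pos [644.7 -23.4 104.9] xaz 5.77 tilt(y_x,y_y) [-0.0003  0.    ] F [-0.1  0.5 -1.3] M [-0.02  0.05 -0.01] w 58.0 j [-11.  21. 100.  -0.  58. -17.]
```

View pics/w4.png

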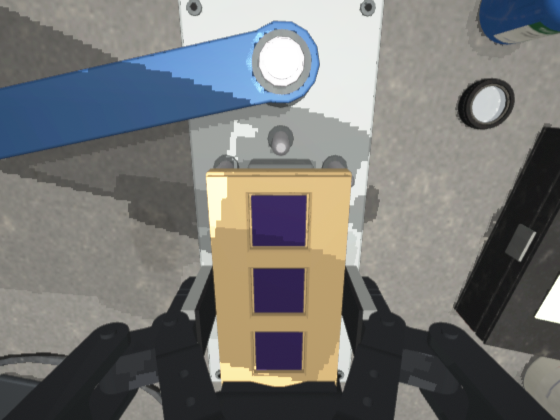

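View pics/s4c.png

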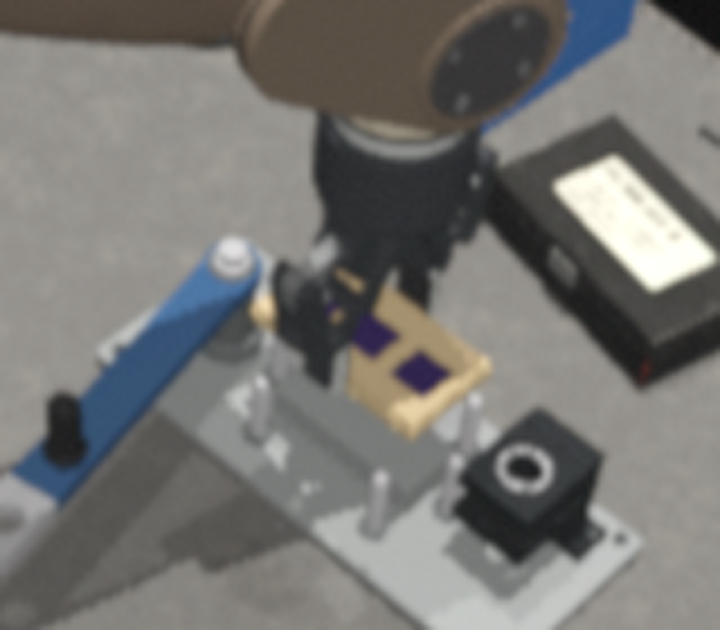

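View pics/t4c.png

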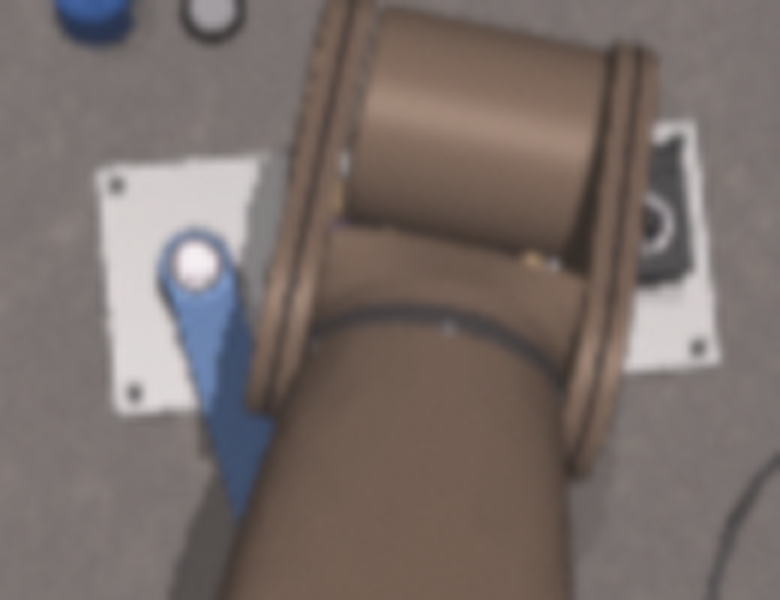

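```bash
python3 - <<'E'
from h import *
im=cv2.imread("pics/w4.png"); crop(im,170,400,0,240,3.2,"pics/w4c.png"); crop(im,170,400,230,400,3.4,"pics/w4d.png")
E
```

```text
(no output)
```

View pics/w4c.png

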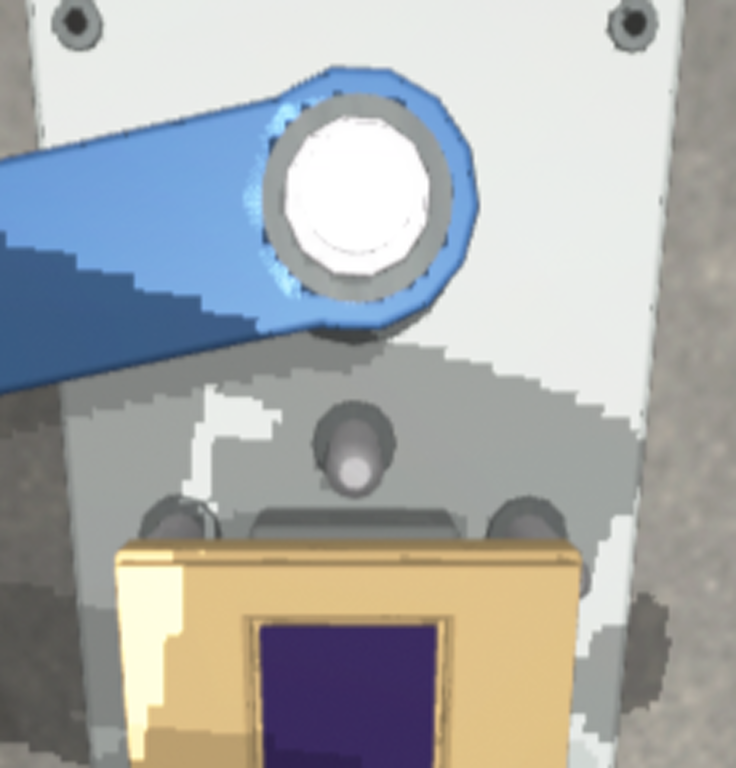

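View pics/w4d.png

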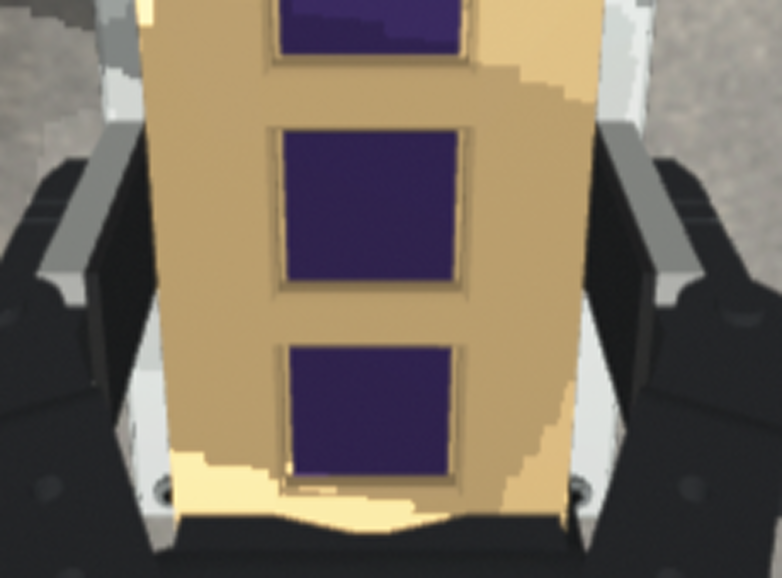

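```bash
python3 - <<'E'
from h import *
p=r.camera_params("wrist"); s=st(); 
a=np.radians(5.7); X=np.array([np.cos(a),np.sin(a)]);Y=np.array([-X[1],X[0]])
C=lambda U,V:((U+.5)/3.2-.5+170,(V+.5)/3.2-.5)
D=lambda U,V:((U+.5)/3.4-.5+170,(V+.5)/3.4-.5+230)
d=onz(p,*C(354,472),56.5)[:2]; print("dowel",d,"-> nest",d-61*Y)
w=[onz(p,*q,12)[:2] for q in [C(76,22),C(632,22),D(165,490),D(578,490)]]; print("screws",np.round(w,1).tolist(),np.mean(w,0))
v=(w[0]+w[1]-w[2]-w[3]); print("ang",np.degrees(np.arctan2(v[1],v[0]))-90)
for z in(78,80): print("pivot",onz(p,*C(357,195),z)[:2]-100*Y)
e=[onz(p,*C(q,563),s["eef_pos"][2]-3.3)[:2] for q in(118,580)]; print("edge",np.round(e,1).tolist(),np.mean(e,0)-55*Y,np.linalg.norm(e[0]-e[1]),np.degrees(np.arctan2(*(e[1]-e[0])[::-1])))
m=np.mean([onz(p,*D(*q),s["eef_pos"][2]-4.3)[:2] for q in[(285,130),(458,130),(287,282),(456,282)]],0); print("chip",m)
E
```

```text
t 6.42 pos [644.7 -23.4 104.9] xaz 5.77 tilt(y_x,y_y) [-0.0003  0.    ] F [-0.1  0.5 -1.3] M [-0.02  0.05 -0.01] w 58.0 j [-11.  21. 100.  -0.  58. -17.]
dowel [639.91483693  36.32994086] -> nest [645.97334166 -24.3684489 ]
screws [[582.6, 105.1], [682.3, 115.2], [608.0, -163.8], [710.1, -153.3]] [645.76401507 -24.19721248]
ang 5.649940881977656
pivot [646.14267088 -24.37215499]
pivot [646.14989409 -24.57699367]
edge [[611.2, 28.5], [668.0, 34.2]] [645.06860258 -23.36773691] 57.040469398205865 5.804566514652051
chip [645.07695849 -21.52709657]
```

```bash
python3 - <<'E'
from h import *
p=r.camera_params("wrist"); s=r.state(); R=s["ee_rot"]; P=s["eef_pos"]
print("cam off in tool",R.T@(p["world_from_camera"][:3,3]-P), (R.T@p["world_from_camera"][:3,:3]).round(3).tolist())
def rows(img,v,lo,hi):
    im=cv2.imread(img).astype(int); g=im[v,lo:hi]
    return g
# horizontal plate-edge & chip-edge positions at several rows via gradient
for img,vs in(("pics/w2.png",(185,200,215,230,250)),("pics/w4.png",(185,200,215,230,245))):
    im=cv2.imread(img).astype(int)
    for v in vs:
        hs=cv2.cvtColor(im.astype(np.uint8),cv2.COLOR_BGR2HSV)[v]
        m=((hs[:,0]>10)&(hs[:,0]<32)&(hs[:,1]>60)&(hs[:,2]>90)); i=np.where(m[195:365])[0]+195
        c=((hs[:,0]>115)&(hs[:,0]<140)&(hs[:,1]>80)); j=np.where(c[195:365])[0]+195
        print(img,v,"plate",i.min(),i.max(),"chip",(j.min(),j.max()) if len(j) else None)
E
```

```text
cam off in tool [   0.4202033  -123.0408052    83.58797949] [[1.0, 0.001, -0.001], [0.001, -0.324, 0.946], [0.0, -0.946, -0.324]]
pics/w2.png 185 plate 217 345 chip None
pics/w2.png 200 plate 214 344 chip (np.int64(254), np.int64(303))
pics/w2.png 215 plate 216 343 chip (np.int64(254), np.int64(302))
pics/w2.png 230 plate 215 342 chip (np.int64(255), np.int64(302))
pics/w2.png 250 plate 216 341 chip None
pics/w4.png 185 plate 206 350 chip None
pics/w4.png 200 plate 207 349 chip (np.int64(252), np.int64(305))
pics/w4.png 215 plate 221 348 chip (np.int64(252), np.int64(304))
pics/w4.png 230 plate 210 347 chip (np.int64(253), np.int64(304))
pics/w4.png 245 plate 211 346 chip (np.int64(254), np.int64(303))
```

Wrist camera, relative measurement: the carrier is at (645.1,-23.6) and the nest at (645.9,-24.35), with angles within 0.1°. I'll shift about 1 mm in x and y and lower.

Request:
{"name": "apply_moves", "arguments": {"targets": [[-1, [0.027, 0.2, -0.04], [0, 0.02, 0]], [-1, [0, 0.3, 0], [0, 0, 0]], [-1, [0, 0.3, 0], [0, 0, 0]], [-1, [0, 0.13, 0], [0, 0, 0]], [-1, [0, 0, 0], [0, 0, 0]], [-1, [0, 0, 0], [0, 0, 0]]]}}

```text
clock: 6.92
eef_pos: [645.3, -24.7, 75.9]
ee_rot: [[0.995, -0.002, -0.098], [0.098, 0.0, 0.995], [-0.002, -1.0, 0.001]]
force: [-0.3, -1.4, -0.5]
grip_width: 0.682
```

```bash
python3 - <<'E'
from h import *
st(); p,im=snap("wrist","w5"); crop(im,170,400,20,400,2,"pics/w5c.png"); st()
E
```

```text
t 6.92 pos [645.3 -24.7  75.9] xaz 5.62 tilt(y_x,y_y) [-0.0018  0.0003] F [-0.3 -1.4 -0.5] M [-0.02 -0.03 -0.03] w 57.9 j [-11.  24. 101.  -0.  56. -17.]
t 6.97 pos [645.8 -24.8  76.6] xaz 5.62 tilt(y_x,y_y) [-0.0004  0.0001] F [ 0.5  0.1 -2.2] M [ 0.01 -0.03 -0.  ] w 58.3 j [-11.  24. 101.  -0.  56. -17.]
```

View pics/w5c.png

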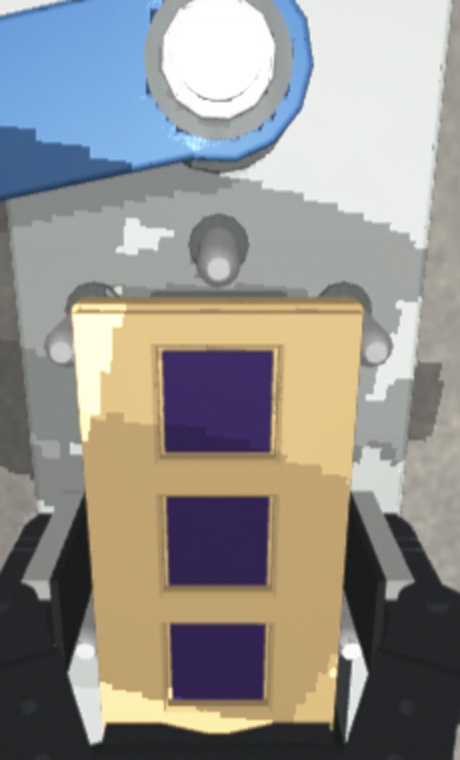

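Dowel tips are visible beside the carrier in the crop: (62,352), (375,351), (218,266), (86,650) and (351,651). I'll fit the nest centre from them.

```bash
cat > nest.py <<'E'
from h import *
def fit(p,tips,jig,z=56.5):
    w=np.array([onz(p,*q,z)[:2] for q in tips]); j=np.array(jig,float)
    a=w-w.mean(0); b=j-j.mean(0); A=(b[:,0]@a[:,1]-b[:,1]@a[:,0]); B=(b*a).sum(); th=np.arctan2(A,B)
    R=np.array([[np.cos(th),-np.sin(th)],[np.sin(th),np.cos(th)]]); t=w.mean(0)-R@j.mean(0)
    print("nest",t.round(2),"ang",np.degrees(th).round(2),"res",(w-(j@R.T+t)).round(1).tolist()); return t,th
E
python3 - <<'E'
from nest import *
p=r.camera_params("wrist"); s=st(); C=lambda U,V:((U+.5)/2-.5+170,(V+.5)/2-.5+20)
t,th=fit(p,[C(62,352),C(375,351),C(218,266),C(86,650),C(351,651)],[(-36,42),(36,42),(0,61),(-36,-42),(36,-42)])
Y=np.array([-np.sin(th),np.cos(th)])
zt=s["eef_pos"][2]-4.5
e=[onz(p,*C(q,311),zt)[:2] for q in(74,363)]; print(np.mean(e,0)-55*Y,np.linalg.norm(e[0]-e[1]))
e=[onz(p,*C(q,500),zt)[:2] for q in(86,353)]; print(np.mean(e,0),np.linalg.norm(e[0]-e[1]))
E
```

```text
t 6.97 pos [645.8 -24.8  76.6] xaz 5.62 tilt(y_x,y_y) [-0.0004  0.0001] F [ 0.5  0.1 -2.2] M [ 0.01 -0.03 -0.  ] w 58.3 j [-11.  24. 101.  -0.  56. -17.]
nest [646.36 -24.7 ] ang 5.68 res [[0.3, -0.1], [-0.2, 0.0], [-0.1, 0.4], [0.2, 0.1], [-0.1, -0.3]]
[646.39264997 -24.82606404] 57.622888504843566
[645.35956751 -12.3269024 ] 58.867326998082625
```

Carrier and nest agree within 0.3 mm. Lowering slowly.

Request:
{"name": "apply_moves", "arguments": {"targets": [[-1, [0, 0.08, 0], [0, 0, 0]], [-1, [0, 0.08, 0], [0, 0, 0]], [-1, [0, 0.08, 0], [0, 0, 0]], [-1, [0, 0.08, 0], [0, 0, 0]], [-1, [0, 0.08, 0], [0, 0, 0]], [-1, [0, 0.08, 0], [0, 0, 0]]]}}

```text
clock: 7.47
eef_pos: [645.7, -24.8, 62.3]
ee_rot: [[0.995, -0.0, -0.098], [0.098, 0.0, 0.995], [-0.0, -1.0, 0.0]]
force: [-0.6, -0.2, -0.9]
grip_width: 0.685
```

Request:
{"name": "apply_moves", "arguments": {"targets": [[-1, [0, 0.08, 0], [0, 0, 0]], [-1, [0, 0.08, 0], [0, 0, 0]], [-1, [0, 0.08, 0], [0, 0, 0]], [-1, [0, 0, 0], [0, 0, 0]]]}}

```text
clock: 7.8
eef_pos: [645.4, -24.7, 54.6]
ee_rot: [[0.995, -0.001, -0.098], [0.098, 0.0, 0.995], [-0.001, -1.0, 0.0]]
force: [0.2, -0.2, -2.1]
grip_width: 0.686
```

Request:
{"name": "apply_moves", "arguments": {"targets": [[-1, [0, 0.07, 0], [0, 0, 0]], [-1, [0, 0.05, 0], [0, 0, 0]], [-1, [0, 0, 0], [0, 0, 0]]]}}

```text
clock: 8.05
eef_pos: [645.6, -24.8, 51.4]
ee_rot: [[0.995, -0.0, -0.098], [0.098, 0.0, 0.995], [-0.0, -1.0, 0.0]]
force: [0.3, 0.2, -0.9]
grip_width: 0.681
```

Request:
{"name": "apply_moves", "arguments": {"targets": [[-1, [0, 0.04, 0], [0, 0, 0]], [-1, [0, 0, 0], [0, 0, 0]]]}}

```text
clock: 8.22
eef_pos: [645.7, -24.8, 50.4]
ee_rot: [[0.995, -0.0, -0.098], [0.098, 0.0, 0.995], [-0.0, -1.0, 0.0]]
force: [-0.3, -0.6, -1.7]
grip_width: 0.682
```

Request:
{"name": "apply_moves", "arguments": {"targets": [[-1, [0, 0.04, 0], [0, 0, 0]], [-1, [0, 0, 0], [0, 0, 0]]]}}

```text
clock: 8.38
eef_pos: [645.9, -24.8, 49.4]
ee_rot: [[0.995, 0.0, -0.098], [0.098, -0.0, 0.995], [0.0, -1.0, -0.0]]
force: [-1.2, -0.2, -1.1]
grip_width: 0.683
```

Request:
{"name": "apply_moves", "arguments": {"targets": [[-1, [0, 0.04, 0], [0, 0, 0]], [-1, [0, 0, 0], [0, 0, 0]]]}}

```text
clock: 8.55
eef_pos: [646.0, -24.8, 49.3]
ee_rot: [[0.995, -0.0, -0.098], [0.098, -0.0, 0.995], [-0.0, -1.0, -0.0]]
force: [-3.5, -0.0, 4.1]
grip_width: 0.679
```

Contact at 49.3 as predicted. Releasing.

Request:
{"name": "apply_moves", "arguments": {"targets": [[0.6, [0, 0, 0], [0, 0, 0]], [0.7, [0, 0, 0], [0, 0, 0]], [0.7, [0, 0, 0], [0, 0, 0]], [0.7, [0, 0, 0], [0, 0, 0]], [0.7, [0, -0.2, 0], [0, 0, 0]], [0.7, [0, -0.6, 0], [0, 0, 0]], [0.7, [0, -0.9, 0], [0, 0, 0]], [0.7, [0, -0.3, 0], [0, 0, 0]], [0.7, [0, 0, 0], [0, 0, 0]]]}}

```text
clock: 9.3
eef_pos: [648.3, -25.3, 112.3]
ee_rot: [[0.995, 0.008, -0.098], [0.098, -0.001, 0.995], [0.007, -1.0, -0.002]]
force: [0.9, 0.3, -0.2]
grip_width: 0.851
```

```bash
python3 - <<'E'
from h import *
st(); p,im=snap("wrist","w6"); crop(im,170,400,20,400,2,"pics/w6c.png"); go(451.3,318.8,45,8.3)
E
```

```text
t 9.3 pos [648.3 -25.3 112.3] xaz 5.62 tilt(y_x,y_y) [ 0.0076 -0.0015] F [ 0.9  0.3 -0.2] M [-0.07  0.01 -0.02] w 72.3 j [-11.  21. 100.   0.  59. -17.]
units tx,ty,tz [-5.38  2.13 12.05] wy total -0.59
```

View pics/w6c.png

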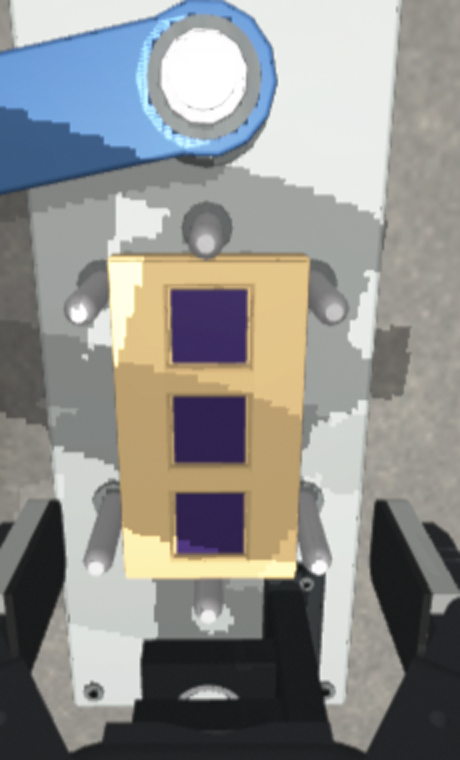

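Carrier sits flat between all six dowels. On to the mask.

Request:
{"name": "apply_moves", "arguments": {"targets": [[0.7, [-0.41, -0.3, 0.93], [0, 0, 0]], [0.7, [-0.41, -0.3, 0.93], [0, 0, 0]], [0.7, [-0.41, 0, 0.93], [0, 0, 0]], [0.7, [-0.41, 0, 0.93], [0, 0, 0]], [0.7, [-0.41, 0, 0.93], [0, 0, 0]], [0.7, [-0.41, 0, 0.93], [0, 0, 0]], [0.7, [-0.41, 0, 0.93], [0, 0, 0]], [0.7, [-0.41, 0, 0.93], [0, 0, 0]], [0.7, [-0.41, 0, 0.93], [0, 0, 0]], [0.7, [-0.41, 0, 0.93], [0, 0, 0]], [0.7, [-0.41, 0, 0.93], [0, 0, 0]], [0.7, [-0.41, 0, 0.93], [0, 0, 0]]]}}

```text
clock: 10.35
eef_pos: [464.2, 294.7, 124.2]
ee_rot: [[0.995, -0.003, -0.098], [0.098, -0.001, 0.995], [-0.003, -1.0, -0.001]]
force: [0.4, 0.6, -0.3]
grip_width: 0.849
```

Request:
{"name": "apply_moves", "arguments": {"targets": [[0.7, [-0.41, 0, 0.93], [0, 0, 0]], [0.7, [0, 0.6, 0], [0, -0.6, 0]], [0.7, [0, 0.3, 0], [0, 0, 0]], [0.7, [0, 0, 0], [0, 0, 0]], [0.7, [0, 0, 0], [0, 0, 0]]]}}

```text
clock: 10.77
eef_pos: [450.3, 319.5, 97.3]
ee_rot: [[0.99, -0.004, -0.144], [0.144, -0.002, 0.99], [-0.004, -1.0, -0.001]]
force: [0.5, -0.2, 0.5]
grip_width: 0.851
```

```bash
python3 - <<'E'
from h import *
st(); p,im=snap("wrist","w7"); st(); go(451.3,318.8,45,8.3)
E
```

```text
t 10.77 pos [450.3 319.5  97.3] xaz 8.27 tilt(y_x,y_y) [-0.0035 -0.0018] F [ 0.5 -0.2  0.5] M [-0.01  0.03  0.02] w 72.3 j [ 25.  11. 114.  -0.  55.  17.]
t 10.82 pos [451.2 319.6  98.3] xaz 8.25 tilt(y_x,y_y) [-0.0015 -0.0008] F [0.6 0.1 0.3] M [ 0.   -0.01  0.05] w 72.6 j [ 25.  11. 114.  -0.  55.  17.]
units tx,ty,tz [ 0.    1.78 -0.03] wy total -0.01
```

View pics/w7.png

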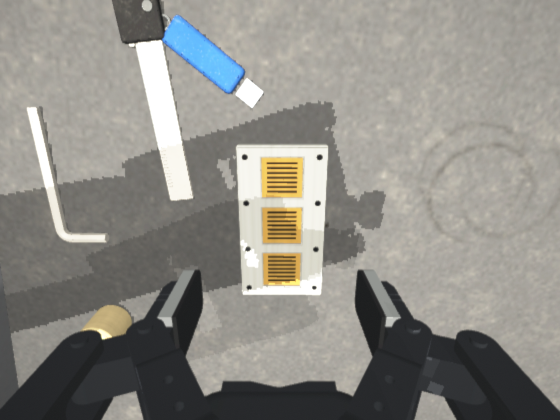

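Mask corners are at about (237,146), (328,146), (321,295) and (242,295). The brass weight at (107,322) is clear of the fingers.

```bash
python3 - <<'E'
from h import *
p=r.camera_params("wrist"); st()
c=rectw(p,[(236.5,147),(328,147),(321.5,295),(242,295)],12); print(onz(p,282,225.5,12)); go(*c,20)
E
```

```text
t 10.82 pos [451.2 319.6  98.3] xaz 8.25 tilt(y_x,y_y) [-0.0015 -0.0008] F [0.6 0.1 0.3] M [ 0.   -0.01  0.05] w 72.6 j [ 25.  11. 114.  -0.  55.  17.]
mean [453.7 320.1] rect [453.7 320.1] [ 59.2 109.3] ang 8.36
[453.61579266 321.1081442   12.        ]
units tx,ty,tz [0.09 2.61 0.01] wy total None
```

Request:
{"name": "apply_moves", "arguments": {"targets": [[0.7, [0.06, 0.5, 0], [0, -0.01, 0]], [0.7, [0, 0.8, 0], [0, 0, 0]], [0.7, [0, 0.7, 0], [0, 0, 0]], [0.7, [0, 0.4, 0], [0, 0, 0]], [0.7, [0, 0.2, 0], [0, 0, 0]], [0.7, [0, 0, 0], [0, 0, 0]], [0.7, [0, 0, 0], [0, 0, 0]]]}}

```text
clock: 11.4
eef_pos: [453.7, 320.8, 21.8]
ee_rot: [[0.989, 0.001, -0.146], [0.146, 0.0, 0.989], [0.001, -1.0, 0.0]]
force: [-0.3, -0.1, 0.3]
grip_width: 0.851
```

```bash
python3 - <<'E'
from h import *
st(); p,im=snap("wrist","w8"); st(); go(452.5,319.5,15,8.3)
E
```

```text
t 11.4 pos [453.7 320.8  21.8] xaz 8.37 tilt(y_x,y_y) [0.0009 0.0004] F [-0.3 -0.1  0.3] M [ 0.05  0.02 -0.01] w 72.3 j [ 25.  19. 114.  -0.  47.  16.]
t 11.45 pos [454.  321.   22.3] xaz 8.38 tilt(y_x,y_y) [0.002  0.0009] F [-0.2  0.3  0.2] M [-0.02  0.01 -0.03] w 72.4 j [ 25.  19. 114.  -0.  47.  16.]
units tx,ty,tz [-0.06  0.24 -0.04] wy total 0.02
```

View pics/w8.png

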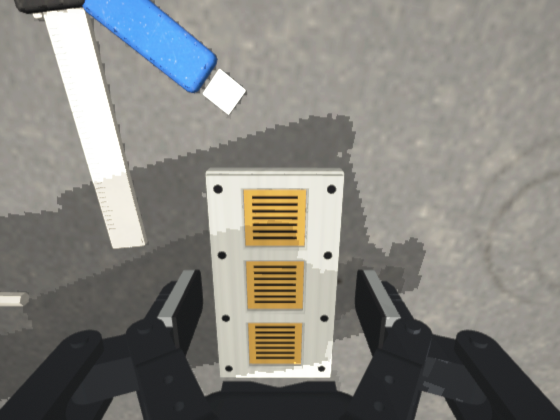

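Request:
{"name": "apply_moves", "arguments": {"targets": [[0.7, [-0.05, 0.12, -0.04], [0, 0, 0]], [0.7, [0, 0.11, 0], [0, 0, 0]], [0.7, [0, 0, 0], [0, 0, 0]], [-1, [0, 0, 0], [0, 0, 0]], [-1, [0, 0, 0], [0, 0, 0]], [-1, [0, 0, 0], [0, 0, 0]], [-1, [0, 0, 0], [0, 0, 0]], [-1, [0, 0, 0], [0, 0, 0]], [-1, [0, 0, 0], [0, 0, 0]]]}}

```text
clock: 12.2
eef_pos: [452.2, 319.7, 14.9]
ee_rot: [[0.989, 0.001, -0.146], [0.146, 0.001, 0.989], [0.001, -1.0, 0.0]]
force: [0.3, 0.5, 5.5]
grip_width: 0.683
```

```bash
python3 - <<'E'
from h import *
st(); go(646.0,-24.7,115,5.67)
E
```

```text
t 12.2 pos [452.2 319.7  14.9] xaz 8.41 tilt(y_x,y_y) [0.0011 0.0006] F [0.3 0.5 5.5] M [0.01 0.15 0.03] w 58.1 j [ 25.  19. 115.   0.  46.  16.]
units tx,ty,tz [  4.71  -3.34 -12.3 ] wy total 0.6
```

Request:
{"name": "apply_moves", "arguments": {"targets": [[-1, [0, -0.5, 0], [0, 0, 0]], [-1, [0, -0.9, 0], [0, 0, 0]], [-1, [0, -0.9, 0], [0, 0, 0]], [-1, [0.36, -0.9, -0.94], [0, 0, 0]], [-1, [0.36, -0.1, -0.94], [0, 0, 0]], [-1, [0.36, 0, -0.94], [0, 0, 0]], [-1, [0.36, 0, -0.94], [0, 0, 0]], [-1, [0.36, 0, -0.94], [0, 0, 0]], [-1, [0.36, 0, -0.94], [0, 0, 0]], [-1, [0.36, 0, -0.94], [0, 0, 0]], [-1, [0.36, 0, -0.94], [0, 0, 0]], [-1, [0.36, 0, -0.94], [0, 0, 0]]]}}

```text
clock: 13.2
eef_pos: [584.3, 81.2, 111.7]
ee_rot: [[0.989, -0.003, -0.146], [0.146, 0.0, 0.989], [-0.003, -1.0, 0.0]]
force: [0.8, 0.7, -1.6]
grip_width: 0.683
```

Request:
{"name": "apply_moves", "arguments": {"targets": [[-1, [0.36, 0, -0.94], [0, 0, 0]], [-1, [0.36, 0, -0.94], [0, 0, 0]], [-1, [0.36, 0, -0.94], [0, 0, 0]], [-1, [0.36, 0, -0.94], [0, 0, 0]], [-1, [0, 0.2, 0], [0, 0.6, 0]], [-1, [0, 0.2, 0], [0, 0, 0]], [-1, [0, 0.2, 0], [0, 0, 0]], [-1, [0, 0, 0], [0, 0, 0]], [-1, [0, 0, 0], [0, 0, 0]]]}}

```text
clock: 13.95
eef_pos: [642.7, -21.6, 93.6]
ee_rot: [[0.995, -0.003, -0.1], [0.1, 0.001, 0.995], [-0.003, -1.0, 0.001]]
force: [0.6, 0.0, -1.8]
grip_width: 0.682
```

```bash
python3 - <<'E'
from h import *
st(); p,im=snap("wrist","w9"); st(); crop(im,170,400,20,400,2,"pics/w9c.png");go(646.0,-24.7,85,5.67)
E
```

```text
t 13.95 pos [642.7 -21.6  93.6] xaz 5.77 tilt(y_x,y_y) [-0.0032  0.0007] F [ 0.6  0.  -1.8] M [-0.01  0.02 -0.01] w 58.0 j [-11.  22. 101.   0.  57. -17.]
t 14.0 pos [643.3 -21.7  94.5] xaz 5.76 tilt(y_x,y_y) [-0.0016  0.0004] F [-0.7  0.  -1.4] M [-0.01  0.01  0.01] w 58.0 j [-11.  22. 101.   0.  57. -17.]
units tx,ty,tz [ 0.08  0.32 -0.11] wy total 0.02
```

View pics/w9c.png

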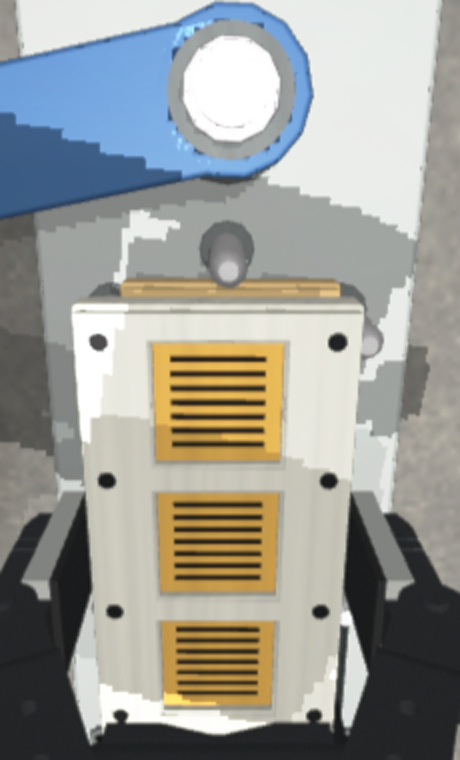

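Mask sits in the jaws just as the carrier did, with its far edge at crop row 312 and columns 74–363. I'll move to the TCP where the carrier landed, (645.9,-24.8), and check.

Request:
{"name": "apply_moves", "arguments": {"targets": [[-1, [0.08, 0.15, -0.11], [0, 0.02, 0]], [-1, [0, 0.15, 0], [0, 0, 0]], [-1, [0, 0, 0], [0, 0, 0]], [-1, [0, 0, 0], [0, 0, 0]]]}}

```text
clock: 14.33
eef_pos: [646.6, -25.6, 85.8]
ee_rot: [[0.995, -0.001, -0.097], [0.097, 0.0, 0.995], [-0.001, -1.0, 0.0]]
force: [0.3, 0.1, -3.0]
grip_width: 0.681
```

```bash
python3 - <<'E'
from h import *
st(); p,im=snap("wrist","w10"); st(); crop(im,170,400,20,400,2,"pics/w10c.png");go(646.0,-24.7,85,5.67)
E
```

```text
t 14.33 pos [646.6 -25.6  85.8] xaz 5.58 tilt(y_x,y_y) [-0.0009  0.0002] F [ 0.3  0.1 -3. ] M [-0.    0.05  0.01] w 57.9 j [-11.  23. 100.   0.  57. -17.]
t 14.38 pos [646.7 -25.7  86.1] xaz 5.58 tilt(y_x,y_y) [-0.0004  0.0001] F [ 0.8 -0.6 -1.4] M [ 0.01  0.02 -0.04] w 58.1 j [-11.  23. 100.   0.  57. -17.]
units tx,ty,tz [-0.02  0.04  0.04] wy total -0.02
```

View pics/w10c.png

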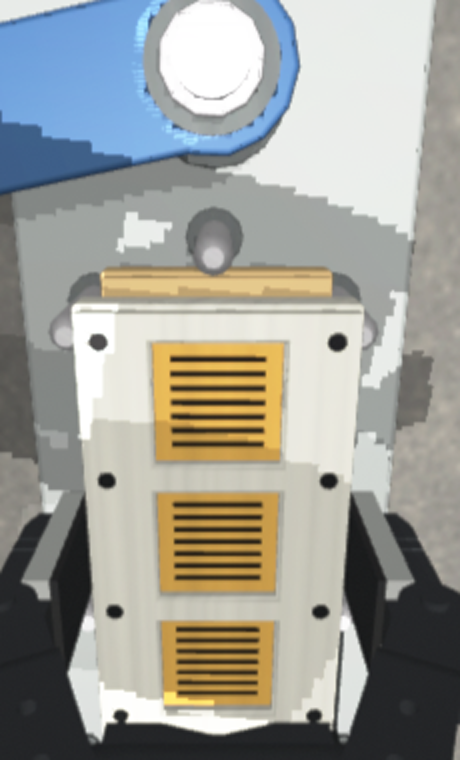

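Request:
{"name": "apply_moves", "arguments": {"targets": [[-1, [-0.02, 0.1, 0.03], [0, -0.02, 0]], [-1, [0, 0.1, 0], [0, 0, 0]], [-1, [0, 0.1, 0], [0, 0, 0]], [-1, [0, 0, 0], [0, 0, 0]]]}}

```text
clock: 14.72
eef_pos: [645.6, -24.8, 76.2]
ee_rot: [[0.995, -0.002, -0.099], [0.099, 0.0, 0.995], [-0.002, -1.0, 0.0]]
force: [0.6, 0.2, -2.4]
grip_width: 0.686
```

```bash
python3 - <<'E'
from nest import *
st(); p,im=snap("wrist","w11"); st(); crop(im,170,400,20,400,2,"pics/w11c.png");go(646.0,-24.7,61,5.67)
E
```

```text
t 14.72 pos [645.6 -24.8  76.2] xaz 5.66 tilt(y_x,y_y) [-0.0016  0.0003] F [ 0.6  0.2 -2.4] M [ 0.02  0.01 -0.03] w 58.3 j [-11.  24. 101.  -0.  56. -17.]
t 14.77 pos [645.7 -24.9  76.5] xaz 5.66 tilt(y_x,y_y) [-0.0013  0.0002] F [ 0.7 -0.  -1.8] M [ 0.04 -0.02 -0.04] w 58.0 j [-11.  24. 101.  -0.  56. -17.]
units tx,ty,tz [0.01 0.52 0.  ] wy total -0.0
```

View pics/w11c.png

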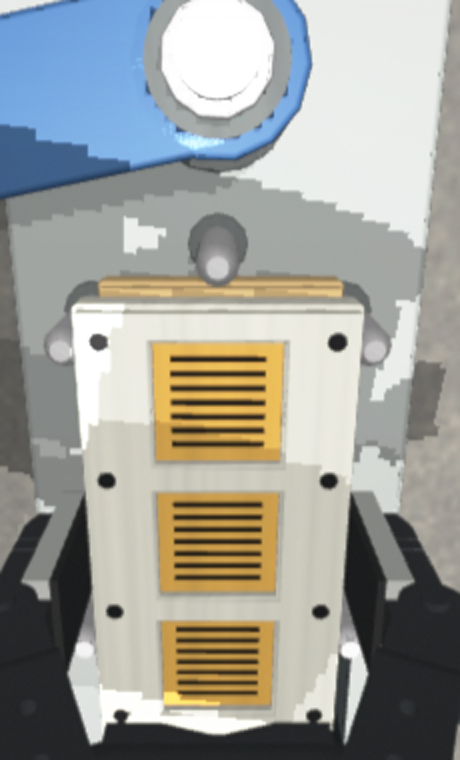

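Identical alignment to the carrier's at the same height, so I'll lower it.

Request:
{"name": "apply_moves", "arguments": {"targets": [[-1, [0, 0.08, 0], [0, 0, 0]], [-1, [0, 0.08, 0], [0, 0, 0]], [-1, [0, 0.08, 0], [0, 0, 0]], [-1, [0, 0.08, 0], [0, 0, 0]], [-1, [0, 0.08, 0], [0, 0, 0]], [-1, [0, 0, 0], [0, 0, 0]]]}}

```text
clock: 15.27
eef_pos: [645.7, -24.9, 64.4]
ee_rot: [[0.995, -0.001, -0.099], [0.099, 0.0, 0.995], [-0.001, -1.0, 0.0]]
force: [0.1, 0.6, -1.5]
grip_width: 0.684
```

Request:
{"name": "apply_moves", "arguments": {"targets": [[-1, [0, 0.05, 0], [0, 0, 0]], [-1, [0, 0.04, 0], [0, 0, 0]], [-1, [0, 0, 0], [0, 0, 0]]]}}

```text
clock: 15.52
eef_pos: [646.1, -24.9, 62.3]
ee_rot: [[0.995, -0.0, -0.099], [0.099, 0.0, 0.995], [-0.0, -1.0, 0.0]]
force: [-0.4, 0.1, -1.4]
grip_width: 0.684
```

Request:
{"name": "apply_moves", "arguments": {"targets": [[-1, [0, 0.04, 0], [0, 0, 0]], [-1, [0, 0.03, 0], [0, 0, 0]], [-1, [0, 0, 0], [0, 0, 0]]]}}

```text
clock: 15.77
eef_pos: [646.4, -25.0, 60.9]
ee_rot: [[0.995, 0.0, -0.099], [0.099, -0.0, 0.995], [0.0, -1.0, -0.0]]
force: [-0.8, -0.5, -0.1]
grip_width: 0.686
```

Request:
{"name": "apply_moves", "arguments": {"targets": [[-1, [0, 0.03, 0], [0, 0, 0]], [-1, [0, 0, 0], [0, 0, 0]]]}}

```text
clock: 15.93
eef_pos: [646.4, -25.0, 60.9]
ee_rot: [[0.995, -0.0, -0.099], [0.099, -0.0, 0.995], [-0.0, -1.0, -0.0]]
force: [-3.9, -0.3, 5.1]
grip_width: 0.683
```

Landed at +5 N. Releasing and lifting.

Request:
{"name": "apply_moves", "arguments": {"targets": [[0.6, [0, 0, 0], [0, 0, 0]], [0.7, [0, 0, 0], [0, 0, 0]], [0.7, [0, 0, 0], [0, 0, 0]], [0.7, [0, 0, 0], [0, 0, 0]], [0.7, [0, -0.2, 0], [0, 0, 0]], [0.7, [0, -0.6, 0], [0, 0, 0]], [0.7, [0, -0.9, 0], [0, 0, 0]], [0.7, [0, -0.5, 0], [0, 0, 0]], [0.7, [0, -0.3, 0], [0, 0, 0]], [0.7, [0, 0, 0], [0, 0, 0]]]}}

```text
clock: 16.77
eef_pos: [647.9, -25.2, 137.8]
ee_rot: [[0.995, 0.005, -0.099], [0.099, -0.001, 0.995], [0.005, -1.0, -0.002]]
force: [0.9, 0.7, -0.9]
grip_width: 0.849
```

```bash
python3 - <<'E'
from nest import *
st(); p,im=snap("wrist","w12"); st(); crop(im,170,400,20,400,2,"pics/w12c.png")
E
```

```text
t 16.77 pos [647.9 -25.2 137.8] xaz 5.67 tilt(y_x,y_y) [ 0.0054 -0.0011] F [ 0.9  0.7 -0.9] M [-0.04  0.02 -0.04] w 72.2 j [-11.  19.  99.   0.  61. -17.]
t 16.82 pos [646.8 -25.1 135.8] xaz 5.66 tilt(y_x,y_y) [ 0.0025 -0.0005] F [ 0.  -0.4 -0.4] M [-0.01 -0.   -0.01] w 72.3 j [-11.  19.  99.  -0.  61. -17.]
```

View pics/w12c.png

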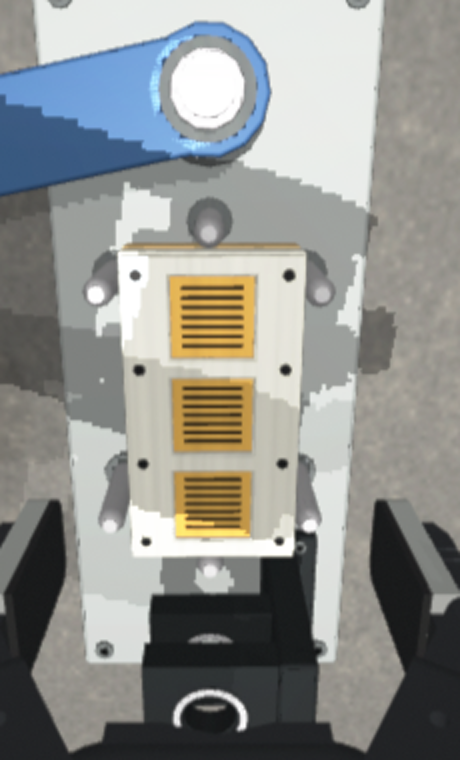

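Mask lies square between the dowels. Next, the bar: hinge at about (636,73.5), knob at (492,29.7), so the bar angle is about 1.37 rad. I'll go above the knob with the jaws turned across the bar.

Request:
{"name": "apply_moves", "arguments": {"targets": [[0, [-0.82, -0.08, 0.39], [0, 0, 0]], [0, [-0.82, -0.08, 0.39], [0, 0, 0]], [0, [-0.82, -0.08, 0.39], [0, 0, 0]], [0, [-0.82, -0.08, 0.39], [0, 0, 0]], [0, [-0.82, -0.08, 0.39], [0, 0, 0]], [0, [-0.82, -0.08, 0.39], [0, 0, 0]], [0, [0, 0, 0], [0, 1, 0]], [0, [0, 0, 0], [0, 1, 0]], [0, [0, 0, 0], [0, 1, 0]], [0, [0, 0, 0], [0, 1, 0]], [0, [0, 0, 0], [0, 1, 0]], [0, [0, 0, 0], [0, 1, 0]]]}}

```text
clock: 17.82
eef_pos: [491.1, 30.5, 147.1]
ee_rot: [[0.927, -0.003, 0.376], [-0.376, 0.0, 0.927], [-0.003, -1.0, -0.001]]
force: [-0.1, 0.2, 0.4]
grip_width: 0.497
```

Request:
{"name": "apply_moves", "arguments": {"targets": [[0, [0, 0, 0], [0, 1, 0]], [0, [0, 0, 0], [0, 1, 0]], [0, [0, 0, 0], [0, 1, 0]], [0, [0, 0, 0], [0, 1, 0]], [0, [0, 0, 0], [0, 1, 0]], [0, [0, 0, 0], [0, 1, 0]], [0, [0, 0, 0], [0, 1, 0]], [0, [0, 0, 0], [0, 1, 0]], [0, [0, 0, 0], [0, 1, 0]], [0, [0, 0, 0], [0, 1, 0]], [0, [0, 0, 0], [0, 1, 0]], [0, [0, 0, 0], [0, 0.2, 0]]]}}

```text
clock: 18.82
eef_pos: [491.2, 30.5, 147.1]
ee_rot: [[0.287, -0.003, 0.958], [-0.958, 0.0, 0.287], [-0.001, -1.0, -0.003]]
force: [-0.2, 0.8, -0.6]
grip_width: 0.498
```

```bash
python3 - <<'E'
from nest import *
st(); p,im=snap("wrist","w13"); st(); print(proj(p,(492,29.7,112.5))); go(492,29.7,100,-73.1)
E
```

```text
t 18.82 pos [491.2  30.5 147.1] xaz -73.3 tilt(y_x,y_y) [-0.0033  0.0005] F [-0.2  0.8 -0.6] M [-0.02  0.02 -0.01] w 42.3 j [ -8.  -0. 120.   0.  60.  65.]
t 18.87 pos [491.4  30.5 147.3] xaz -73.19 tilt(y_x,y_y) [-0.003   0.0004] F [ 0.2  0.4 -0.1] M [ 0.02  0.08 -0.04] w 42.4 j [ -8.  -0. 120.   0.  60.  65.]
[280.27292753 261.92615731]
units tx,ty,tz [0.03 1.58 0.02] wy total -0.02
```

View pics/w13.png

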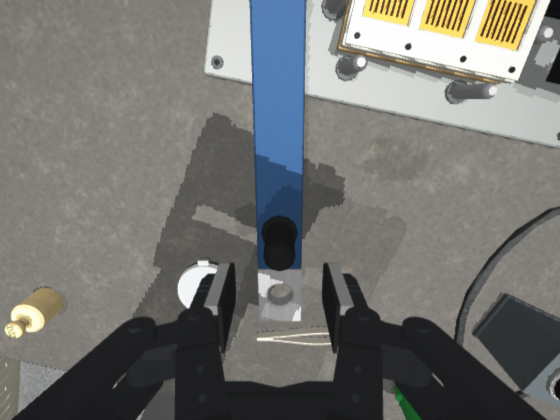

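Knob at (279,250) lies between the fingers and the bar runs straight up the image. Descending.

Request:
{"name": "apply_moves", "arguments": {"targets": [[0, [0.03, 0.4, 0], [0, 0, 0]], [0, [0, 0.5, 0], [0, 0, 0]], [0, [0, 0.5, 0], [0, 0, 0]], [-0.35, [0, 0.15, 0], [0, 0, 0]], [-0.35, [0, 0, 0], [0, 0, 0]], [-0.35, [0, 0, 0], [0, 0, 0]], [-0.35, [0, 0, 0], [0, 0, 0]]]}}

```text
clock: 19.45
eef_pos: [493.2, 29.4, 103.0]
ee_rot: [[0.29, 0.001, 0.957], [-0.957, -0.0, 0.29], [0.001, -1.0, 0.001]]
force: [0.7, 0.6, 0.1]
grip_width: 0.324
```

```bash
python3 - <<'E'
from nest import *
st(); p,im=snap("wrist","w14"); st(); print(proj(p,(492,29.7,112.5)))
E
```

```text
t 19.45 pos [493.2  29.4 103. ] xaz -73.15 tilt(y_x,y_y) [ 0.0011 -0.0002] F [0.7 0.6 0.1] M [-0.01  0.01  0.02] w 27.6 j [ -8.   4. 122.  -0.  54.  65.]
t 19.5 pos [493.3  29.4 103.3] xaz -73.16 tilt(y_x,y_y) [ 0.0017 -0.0002] F [-0.6  0.1  0.1] M [-0.05 -0.    0.06] w 27.4 j [ -8.   4. 122.  -0.  54.  65.]
[276.82624629 315.90994904]
```

View pics/w14.png

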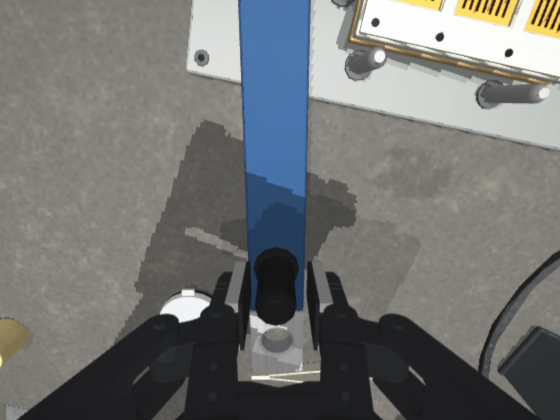

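Request:
{"name": "apply_moves", "arguments": {"targets": [[-0.35, [0.1, 0.1, 0], [0, 0, 0]], [-0.35, [0.4, 0, 0.016], [0, -1, 0]], [-0.35, [0.4, 0, 0.016], [0, -1, 0]], [-0.35, [0.4, 0, 0.016], [0, -1, 0]], [-0.35, [0.4, 0, 0.016], [0, -1, 0]], [-0.35, [0.4, 0, 0.016], [0, -1, 0]], [-0.35, [0.4, 0, 0.016], [0, -1, 0]], [-0.35, [0.4, 0, 0.016], [0, -1, 0]], [-0.35, [0.4, 0, 0.016], [0, -1, 0]], [-0.35, [0, 0, 0], [0, 0, 0]]]}}

```text
clock: 20.33
eef_pos: [549.8, -52.1, 100.3]
ee_rot: [[0.804, 0.003, 0.595], [-0.595, -0.001, 0.804], [0.003, -1.0, 0.001]]
force: [0.5, 0.6, 0.6]
grip_width: 0.33
```

```bash
cat > arc.py <<'E'
from nest import *
s=st(); H=np.array([636,73.5]); d=s["eef_pos"][:2]-H; phi=np.degrees(np.arctan2(d[1],d[0])); print("R",np.linalg.norm(d),"bar ang from TCP (rad)",np.radians(-84.32-phi), "xaz-tangent",np.degrees(np.arctan2(s["ee_rot"][1,0],s["ee_rot"][0,0]))-phi-90)
E
python3 arc.py
```

```text
t 20.33 pos [549.8 -52.1 100.3] xaz -36.49 tilt(y_x,y_y) [ 0.003  -0.0011] F [0.5 0.6 0.6] M [0.03 0.02 0.06] w 28.1 j [-16.  11. 114.  -0.  55.  21.]
R 152.38620694101954 bar ang from TCP (rad) 0.7005412580982764 xaz-tangent -2.0284579792894704
```

Request:
{"name": "apply_moves", "arguments": {"targets": [[-0.35, [0.4, 0, 0.03], [0, -1, 0]], [-0.35, [0.4, 0, 0.03], [0, -1, 0]], [-0.35, [0.4, 0, 0.03], [0, -1, 0]], [-0.35, [0.4, 0, 0.03], [0, -1, 0]], [-0.35, [0.4, 0, 0.016], [0, -1, 0]], [-0.35, [0.4, 0, 0.016], [0, -1, 0]], [-0.35, [0.4, 0, 0.016], [0, -1, 0]], [-0.35, [0, 0, 0], [0, 0, 0]]]}}

```text
clock: 21.0
eef_pos: [627.8, -78.4, 99.9]
ee_rot: [[0.997, 0.002, 0.077], [-0.077, -0.001, 0.997], [0.002, -1.0, -0.0]]
force: [0.4, 0.0, 0.6]
grip_width: 0.329
```

```bash
python3 arc.py; python3 - <<'E'
from nest import *
p,im=snap("wrist","w15");q,s=snap("side","s15"); crop(s,240,400,140,280,4.5,"pics/s15c.png"); q,s=snap("top","t15"); crop(s,235,365,140,240,6,"pics/t15c.png")
E
```

```text
t 21.0 pos [627.8 -78.4  99.9] xaz -4.44 tilt(y_x,y_y) [ 0.0018 -0.0006] F [0.4 0.  0.6] M [-0.02 -0.05 -0.  ] w 28.0 j [-16.  20. 102.  -0.  57. -12.]
R 152.14510255841446 bar ang from TCP (rad) 0.15293529365324213 xaz-tangent -1.361254597345848
```

View pics/w15.png

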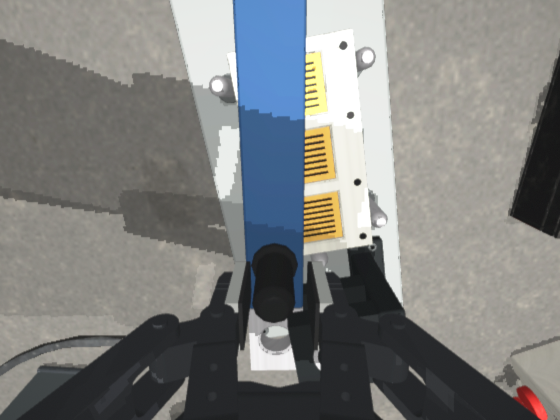

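View pics/s15c.png

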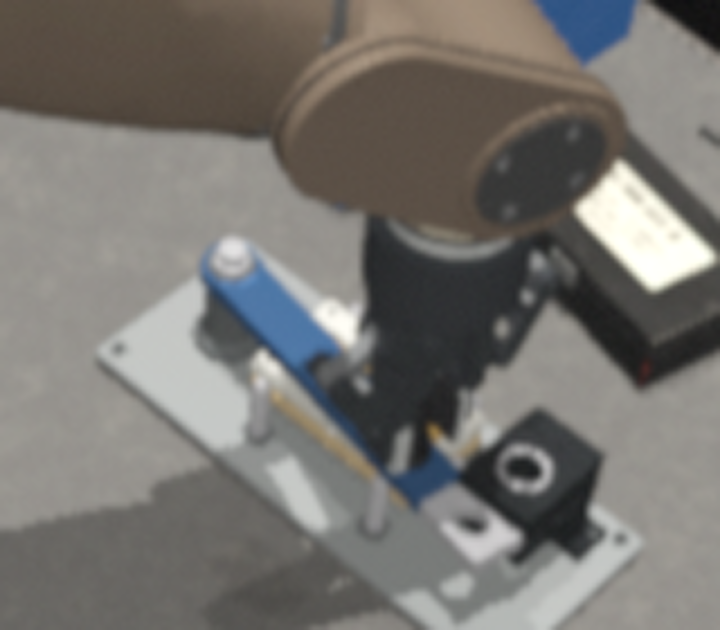

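The bar follows and its end is entering the fork. I'll finish the last stretch while watching force.

Request:
{"name": "apply_moves", "arguments": {"targets": [[-0.35, [0.3, 0, 0.02], [0, -0.75, 0]], [-0.35, [0.3, 0, 0.02], [0, -0.75, 0]], [-0.35, [0.1, 0, 0], [0, -0.25, 0]], [-0.35, [0.1, 0, 0], [0, 0, 0]], [-0.35, [0, 0, 0], [0, 0, 0]]]}}

```text
clock: 21.57
eef_pos: [650.4, -77.4, 99.5]
ee_rot: [[0.998, 0.0, -0.061], [0.061, -0.0, 0.998], [0.0, -1.0, -0.0]]
force: [-0.4, 0.7, -0.6]
grip_width: 0.325
```

```bash
python3 arc.py
```

```text
t 21.57 pos [650.4 -77.4  99.5] xaz 3.49 tilt(y_x,y_y) [ 0.0001 -0.0001] F [-0.4  0.7 -0.6] M [-0.01  0.01  0.04] w 27.6 j [-16.  23.  99.  -0.  58. -19.]
R 151.63693008870646 bar ang from TCP (rad) 0.003908347046680524 xaz-tangent -1.9634354184564984
```

Request:
{"name": "apply_moves", "arguments": {"targets": [[-0.35, [0.07, 0, 0], [0, -0.4, 0]], [-0.35, [0.07, 0, 0], [0, 0, 0]], [-0.35, [0, 0, 0], [0, 0, 0]]]}}

```text
clock: 21.82
eef_pos: [654.6, -77.1, 99.4]
ee_rot: [[0.996, 0.0, -0.093], [0.093, 0.0, 0.996], [0.0, -1.0, 0.0]]
force: [-1.4, 0.2, -0.1]
grip_width: 0.327
```

Request:
{"name": "apply_moves", "arguments": {"targets": [[-0.35, [0.05, 0, 0], [0, 0, 0]], [-0.35, [0, 0, 0], [0, 0, 0]]]}}

```text
clock: 21.98
eef_pos: [655.6, -77.1, 99.4]
ee_rot: [[0.996, -0.002, -0.094], [0.094, 0.0, 0.996], [-0.002, -1.0, 0.0]]
force: [-3.2, -0.4, 1.2]
grip_width: 0.325
```

Request:
{"name": "apply_moves", "arguments": {"targets": [[-0.35, [0.06, 0, 0], [0, 0, 0]], [-0.35, [0, 0, 0], [0, 0, 0]]]}}

```text
clock: 22.15
eef_pos: [655.7, -77.0, 99.2]
ee_rot: [[0.995, -0.008, -0.095], [0.095, 0.0, 0.995], [-0.008, -1.0, 0.001]]
force: [-8.8, -0.7, 5.6]
grip_width: 0.324
```

Request:
{"name": "apply_moves", "arguments": {"targets": [[-0.35, [0.05, 0, 0], [0, 0, 0]], [-0.35, [0, 0, 0], [0, 0, 0]], [-0.35, [0, 0, 0], [0, 0, 0]]]}}

```text
clock: 22.4
eef_pos: [655.8, -77.0, 99.2]
ee_rot: [[0.995, -0.012, -0.095], [0.095, 0.0, 0.995], [-0.012, -1.0, 0.001]]
force: [-12.5, -1.1, 7.3]
grip_width: 0.327
```

Firmly on its stop: position stalled while force rose to 12 N. Backing off, opening, lifting and checking.

Request:
{"name": "apply_moves", "arguments": {"targets": [[-0.35, [-0.14, 0, 0], [0, 0, 0]], [-0.2, [-0.08, 0, 0], [0, 0, 0]], [0, [0, 0, 0], [0, 0, 0]], [0, [0, 0, 0], [0, 0, 0]], [0, [0, -0.5, 0], [0, 0, 0]], [0, [0, -0.9, 0], [0, 0, 0]], [0, [0, -0.9, 0], [0, 0, 0]], [0, [0, 0, 0], [0, 0, 0]]]}}

```text
clock: 23.07
eef_pos: [657.1, -78.3, 177.0]
ee_rot: [[0.995, 0.013, -0.095], [0.095, -0.004, 0.995], [0.013, -1.0, -0.005]]
force: [1.0, -0.7, 1.8]
grip_width: 0.502
```

```bash
python3 - <<'E'
from nest import *
st();p,im=snap("wrist","w16"); crop(im,170,400,20,400,2,"pics/w16c.png");q,s=snap("side","s16"); crop(s,240,400,140,280,4.5,"pics/s16c.png"); st(); go(434.2,-226.3,150,5.7)
E
```

```text
t 23.07 pos [657.1 -78.3 177. ] xaz 5.44 tilt(y_x,y_y) [ 0.0132 -0.0035] F [ 1.  -0.7  1.8] M [ 0.02 -0.   -0.02] w 42.6 j [-16.  18.  96.   0.  65. -21.]
t 23.17 pos [654.5 -77.7 171.7] xaz 5.44 tilt(y_x,y_y) [ 0.0055 -0.0015] F [ 0.5 -1.2  0.4] M [ 0.01  0.05 -0.01] w 42.5 j [-16.  18.  97.   0.  65. -21.]
units tx,ty,tz [-7.79  0.69 -4.23] wy total -0.06
```

View pics/w16.png

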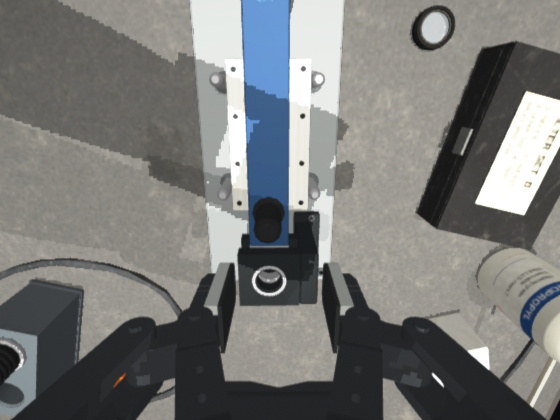

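View pics/s16c.png

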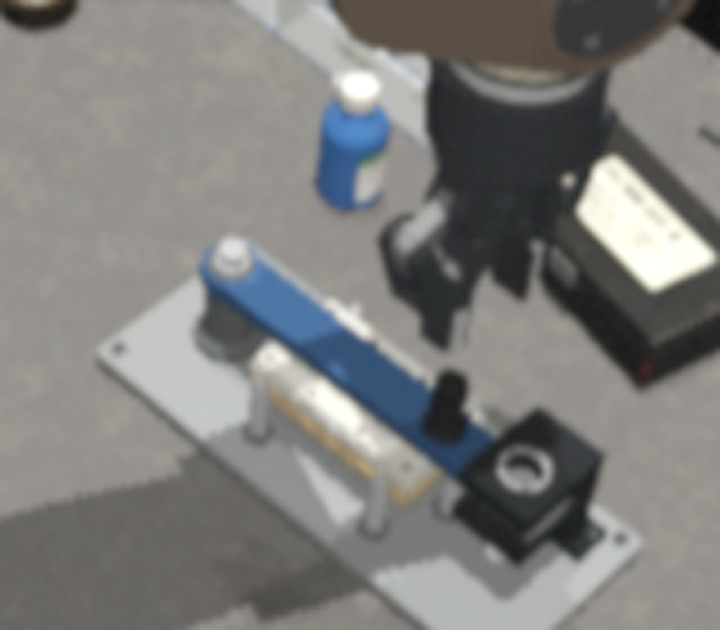

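Bar is shut in the fork. The hole ring is at (269,281), with the bar's hole visible inside. I'll locate the fork hole in the wrist frame.

```bash
python3 - <<'E'
from nest import *
im=cv2.imread("pics/w16.png"); crop(im,225,315,240,320,8,"pics/w16d.png")
E
```

```text
(no output)
```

View pics/w16d.png

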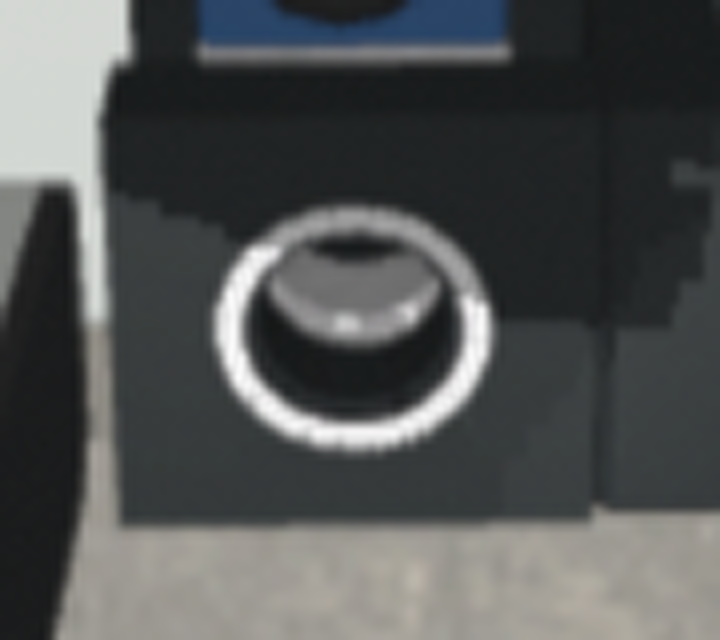

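```bash
cat > ring.py <<'E'
from nest import *
def ring(p,im,guess,z=86,w=30):
    u0,v0=[int(round(a)) for a in guess]
    g=im[v0-w:v0+w,u0-w:u0+w]; hs=cv2.cvtColor(g,cv2.COLOR_BGR2HSV); m=((hs[...,2]>115)&(hs[...,1]<60)).astype(np.uint8)
    n,l,sx,c=cv2.connectedComponentsWithStats(m); 
    i=1+np.argmin([np.hypot(*(np.array([sx[k,0]+sx[k,2]/2,sx[k,1]+sx[k,3]/2])-w))+ (1e3 if sx[k,4]<80 else 0) for k in range(1,n)])
    pts=cv2.convexHull(np.argwhere(l==i)[:,::-1].astype(np.float32))[:,0]+[u0-w,v0-w]
    W=np.array([onz(p,*q,z)[:2] for q in pts],np.float32); e=cv2.fitEllipse(W); print("hull ell world",np.round(e[0],2),np.round(e[1],1)); return np.array(e[0])
if __name__=="__main__":
    p,im=snap("wrist","w17"); st(); x=ring(p,im,proj(p,(656,-124.5,86)))
E
python3 ring.py
```

```text
t 23.22 pos [653.4 -77.4 169.5] xaz 5.43 tilt(y_x,y_y) [ 0.0018 -0.0004] F [ 0.6 -0.5 -0.4] M [-0.01 -0.   -0.  ] w 42.4 j [-16.  18.  97.   0.  65. -21.]
hull ell world [ 655.53 -124.44] [25.6 26.2]
```

Fork hole about (655.6,-124.5); all views agree within 1 mm. Moving above the pin.

Request:
{"name": "apply_moves", "arguments": {"targets": [[0.3, [-0.97, 0, -0.52], [0, 0, 0]], [0.3, [-0.97, 0, -0.52], [0, 0, 0]], [0.3, [-0.97, 0, -0.52], [0, 0, 0]], [0.3, [-0.97, 0, -0.52], [0, 0, 0]], [0.3, [-0.97, 0, -0.52], [0, 0, 0]], [0.3, [-0.97, 0, -0.52], [0, 0, 0]], [0.3, [-0.97, 0, -0.52], [0, 0, 0]], [0.3, [-0.97, 0, -0.52], [0, 0, 0]], [0.3, [0, 0, 0], [0, 0, 0]], [0.3, [0, 0, 0], [0, 0, 0]]]}}

```text
clock: 24.05
eef_pos: [431.5, -223.9, 167.3]
ee_rot: [[0.996, -0.001, -0.091], [0.091, 0.002, 0.996], [-0.001, -1.0, 0.002]]
force: [0.3, 0.2, -0.2]
grip_width: 0.649
```

```bash
python3 - <<'E'
from nest import *
st();p,im=snap("wrist","w18"); st(); go(434.2,-226.3,96,5.7); print(proj(p,(434.2,-226.3,119)))
E
```

```text
t 24.05 pos [ 431.5 -223.9  167.3] xaz 5.25 tilt(y_x,y_y) [-0.0014  0.0016] F [ 0.3  0.2 -0.2] M [-0.01  0.06 -0.04] w 55.2 j [-39.  -3. 120.   0.  62. -45.]
t 24.1 pos [ 432.4 -223.5  167.6] xaz 5.34 tilt(y_x,y_y) [-0.0008  0.0013] F [ 0.6  0.5 -0.2] M [-0.02 -0.04 -0.04] w 55.2 j [-39.  -3. 120.   0.  62. -45.]
units tx,ty,tz [ 0.05  2.39 -0.1 ] wy total -0.08
[282.24077662 255.72618396]
```

View pics/w18.png

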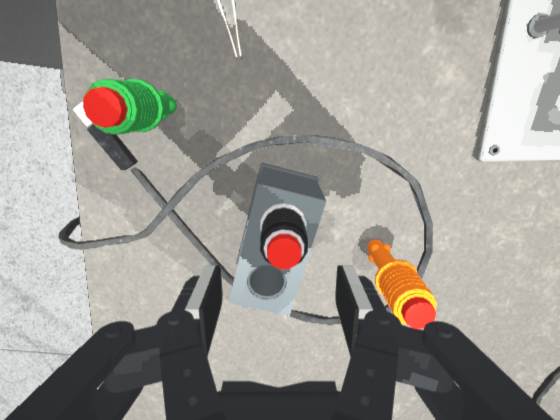

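```bash
python3 - <<'E'
from nest import *
p=r.camera_params("wrist"); print("btn",onz(p,285,250.5,119)); pt=r.camera_params("top");ps=r.camera_params("side")
up=lambda U,V,x0,y0,k:((U+.5)/k-.5+x0,(V+.5)/k-.5+y0)
print("orange",tri(pt,up(337,75,330,210,5),ps,up(570,72,220,300,4)), "green",tri(pt,up(124,458,330,210,5),ps,up(95,138,220,300,4)))
im=cv2.imread("pics/w18.png"); hs=cv2.cvtColor(im,cv2.COLOR_BGR2HSV); m=(((hs[...,0]<6)|(hs[...,0]>174))&(hs[...,1]>150)&(hs[...,2]>120)).astype(np.uint8); m[:,:250]=0;m[:,330:]=0
n,l,s,c=cv2.connectedComponentsWithStats(m); print(s[1:],c[1:]); k=1+np.argmax(s[1:,4]); print(onz(p,*c[k],119))
E
```

```text
btn [ 436.46457384 -222.61918323  119.        ]
orange (array([ 527.87043884, -266.64821709,  110.34831671]), np.float64(1.0124122946213434)) green (array([ 330.21726365, -155.15966988,  110.70300962]), np.float64(0.5346118961910084))
[[267 235  34  34 951]] [[283.69295478 251.48475289]]
[ 435.77108486 -223.31865103  119.        ]
```

Button at about (435,-225). Descending around the handle.

Request:
{"name": "apply_moves", "arguments": {"targets": [[0.3, [0.08, 0.3, -0.06], [0, 0, 0]], [0.3, [0, 0.6, 0], [0, 0, 0]], [0.3, [0, 0.6, 0], [0, 0, 0]], [0.3, [0, 0.5, 0], [0, 0, 0]], [0.3, [0, 0.3, 0], [0, 0, 0]], [0.3, [0, 0, 0], [0, 0, 0]], [0.3, [0, 0, 0], [0, 0, 0]]]}}

```text
clock: 24.68
eef_pos: [435.8, -224.6, 98.7]
ee_rot: [[0.995, -0.001, -0.096], [0.096, 0.001, 0.995], [-0.001, -1.0, 0.001]]
force: [0.2, 0.0, 0.2]
grip_width: 0.649
```

```bash
python3 - <<'E'
from nest import *
st();p,im=snap("wrist","w19"); st()
E
```

```text
t 24.68 pos [ 435.8 -224.6   98.7] xaz 5.5 tilt(y_x,y_y) [-0.0012  0.0011] F [0.2 0.  0.2] M [-0.02 -0.02 -0.01] w 55.1 j [-39.   4. 122.   0.  54. -45.]
t 24.73 pos [ 436.2 -225.1   99.6] xaz 5.49 tilt(y_x,y_y) [ 0.0003 -0.0002] F [-0.4  0.  -0.4] M [-0.01 -0.02 -0.04] w 55.4 j [-39.   4. 122.   0.  54. -45.]
```

View pics/w19.png

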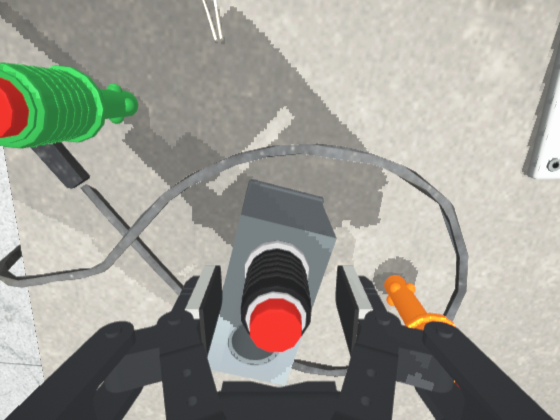

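```bash
python3 - <<'E'
from nest import *
p=r.camera_params("wrist"); print(onz(p,275.5,321.5,119),onz(p,275.5,324,119)); st()
E
```

```text
[ 435.17872123 -221.61996288  119.        ] [ 435.2849181 -222.7564533  119.       ]
t 24.73 pos [ 436.2 -225.1   99.6] xaz 5.49 tilt(y_x,y_y) [ 0.0003 -0.0002] F [-0.4  0.  -0.4] M [-0.01 -0.02 -0.04] w 55.4 j [-39.   4. 122.   0.  54. -45.]
```

Request:
{"name": "apply_moves", "arguments": {"targets": [[0.3, [-0.03, 0.1, 0], [0, 0, 0]], [0.3, [0, 0, 0], [0, 0, 0]], [-1, [0, 0, 0], [0, 0, 0]], [-1, [0, 0, 0], [0, 0, 0]], [-1, [0, 0, 0], [0, 0, 0]], [-1, [0, 0, 0], [0, 0, 0]], [-1, [0, 0, 0], [0, 0, 0]], [-1, [0, 0, 0], [0, 0, 0]], [-1, [0, 0, 0], [0, 0, 0]]]}}

```text
clock: 25.48
eef_pos: [435.0, -225.7, 97.2]
ee_rot: [[0.996, 0.001, -0.095], [0.095, -0.001, 0.996], [0.001, -1.0, -0.001]]
force: [-1.5, 1.0, 5.7]
grip_width: 0.335
```

Gripped the handle. Lifting straight out, then over to the fork.

Request:
{"name": "apply_moves", "arguments": {"targets": [[-1, [0, -0.2, 0], [0, 0, 0]], [-1, [0, -0.4, 0], [0, 0, 0]], [-1, [0, -0.7, 0], [0, 0, 0]], [-1, [0, -0.7, 0], [0, 0, 0]], [-1, [0, -0.7, 0], [0, 0, 0]], [-1, [0, -0.6, 0], [0, 0, 0]], [-1, [0, 0, 0], [0, 0, 0]], [-1, [0, 0, 0], [0, 0, 0]]]}}

```text
clock: 26.15
eef_pos: [434.7, -225.3, 195.6]
ee_rot: [[0.996, 0.001, -0.095], [0.095, -0.001, 0.996], [0.001, -1.0, -0.001]]
force: [0.3, 0.1, -3.2]
grip_width: 0.33
```

```bash
python3 - <<'E'
from nest import *
st();p,im=snap("wrist","w20"); go(655.6,-124.5,190,5.65); q,s=snap("side","s20"); crop(s,200,400,220,380,4,"pics/s20c.png")
E
```

```text
t 26.15 pos [ 434.7 -225.3  195.6] xaz 5.43 tilt(y_x,y_y) [ 0.0011 -0.0007] F [ 0.3  0.1 -3.2] M [0.   0.02 0.01] w 28.1 j [-39.  -4. 119.   0.  65. -45.]
units tx,ty,tz [7.67 0.13 2.63] wy total -0.05
```

View pics/s20c.png

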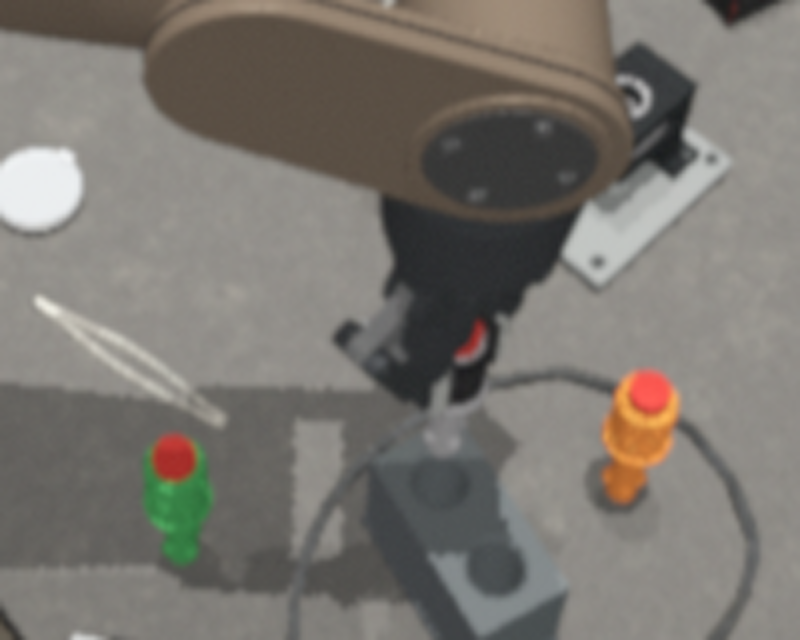

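View pics/w20.png

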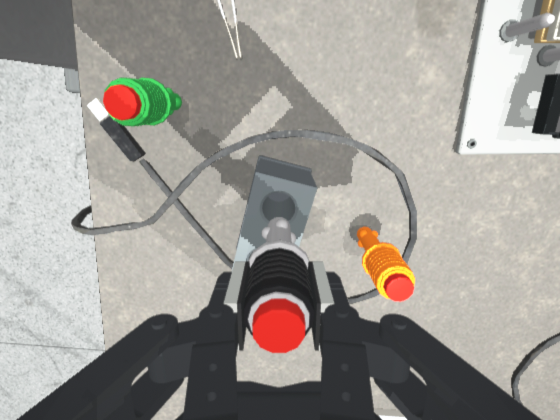

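Pin is out and held upright, nose visible at (279,230). Carrying it to the fork.

Request:
{"name": "apply_moves", "arguments": {"targets": [[-1, [0.95, 0, 0.33], [0, 0, 0]], [-1, [0.95, 0, 0.33], [0, 0, 0]], [-1, [0.95, 0, 0.33], [0, 0, 0]], [-1, [0.95, 0, 0.33], [0, 0, 0]], [-1, [0.95, 0, 0.33], [0, 0, 0]], [-1, [0.95, 0, 0.33], [0, 0, 0]], [-1, [0.95, 0, 0.33], [0, 0, 0]], [-1, [0.95, 0, 0.33], [0, 0, 0]], [-1, [0, 0, 0], [0, 0, 0]], [-1, [0, 0, 0], [0, 0, 0]], [-1, [0, 0, 0], [0, 0, 0]]]}}

```text
clock: 27.17
eef_pos: [652.8, -124.6, 192.9]
ee_rot: [[0.995, -0.004, -0.095], [0.095, 0.001, 0.995], [-0.004, -1.0, 0.002]]
force: [-0.5, -0.6, -2.1]
grip_width: 0.332
```

```bash
python3 - <<'E'
from nest import *
st();p,im=snap("wrist","w21"); st(); go(655.6,-124.5,190,5.65); crop(im,220,340,160,300,5.5,"pics/w21c.png"); q,s=snap("side","s21"); crop(s,260,400,180,280,5.5,"pics/s21c.png")
E
```

```text
t 27.17 pos [ 652.8 -124.6  192.9] xaz 5.45 tilt(y_x,y_y) [-0.0043  0.0011] F [-0.5 -0.6 -2.1] M [-0.02 -0.    0.01] w 28.2 j [-20.  18.  95.  -0.  68. -25.]
t 27.22 pos [ 652.7 -125.   193.5] xaz 5.41 tilt(y_x,y_y) [-0.0034  0.0009] F [ 0.8  0.5 -1.6] M [0.03 0.01 0.  ] w 28.4 j [-20.  18.  95.  -0.  68. -25.]
units tx,ty,tz [0.1  0.12 0.01] wy total -0.05
```

View pics/w21c.png

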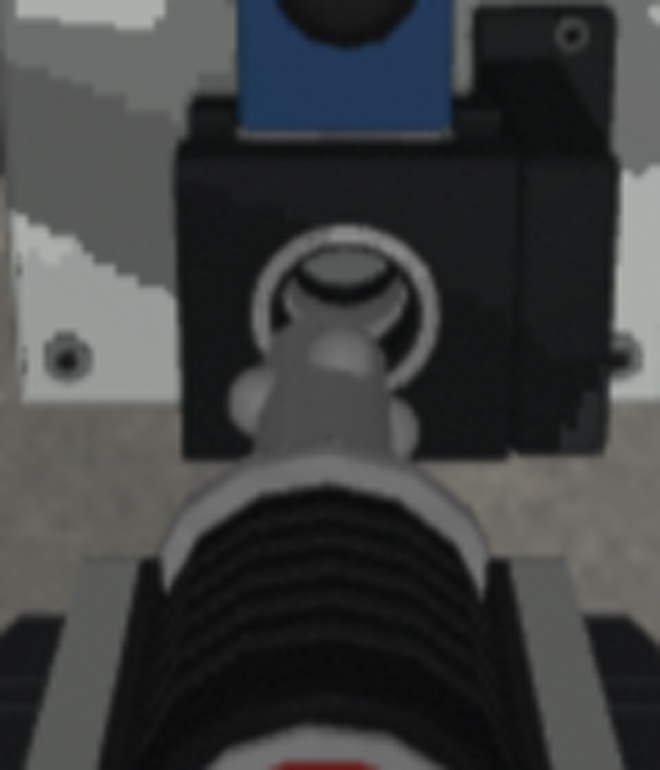

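View pics/s21c.png

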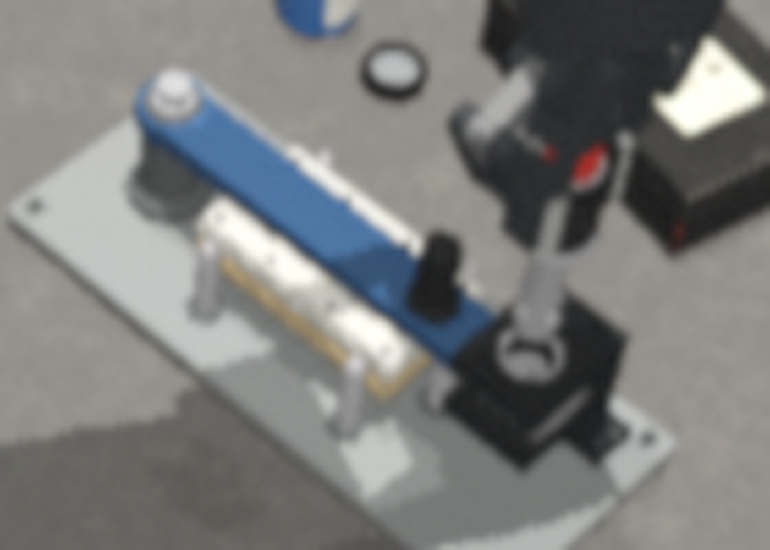

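```bash
cat > pinrel.py <<'E'
from ring import *
def rel(p,L,Rr,ringpx,tcpz,C):
    a=onz(p,*C(*np.mean([L,Rr],0)),tcpz-71.2)[:2]; h=onz(p,*C(*ringpx),86)[:2]
    R=r.state()["ee_rot"]; d=np.r_[h-a,0]; o=R.T@d/30
    print("axis",a.round(1),"hole",h.round(1),"shift",(h-a).round(2),"units tx,tz",o[[0,2]].round(3))
E
python3 - <<'E'
from pinrel import *
p=r.camera_params("wrist"); C=lambda U,V:((U+.5)/5.5-.5+220,(V+.5)/5.5-.5+160)
s=st(); rel(p,(250,400),(402,428),(346,317),s["eef_pos"][2],C)
print("ring bounds check", [onz(p,*C(*q),86)[:2].round(1) for q in((252,315),(440,315),(346,225))])
E
```

```text
t 27.27 pos [ 652.8 -125.2  194.1] xaz 5.38 tilt(y_x,y_y) [-0.0024  0.0006] F [-0.4 -0.5 -1.8] M [ 0.02  0.02 -0.01] w 28.2 j [-20.  18.  95.  -0.  68. -25.]
axis [ 653.1 -124.5] hole [ 655.9 -125.6] shift [ 2.79 -1.05] units tx,tz [ 0.089 -0.044]
ring bounds check [array([ 643.1, -126.5]), array([ 668.7, -124. ]), array([ 654.6, -112.4])]
```

Request:
{"name": "apply_moves", "arguments": {"targets": [[-1, [0.09, 0.15, -0.03], [0, 0, 0]], [-1, [0, 0.15, 0], [0, -0.05, 0]], [-1, [0, 0, 0], [0, 0, 0]], [-1, [0, 0, 0], [0, 0, 0]], [-1, [0, 0, 0], [0, 0, 0]]]}}

```text
clock: 27.68
eef_pos: [656.7, -125.7, 186.3]
ee_rot: [[0.995, -0.0, -0.098], [0.098, 0.0, 0.995], [-0.0, -1.0, 0.0]]
force: [0.6, -0.2, -2.0]
grip_width: 0.33
```

```bash
python3 - <<'E'
from nest import *
st();p,im=snap("wrist","w22"); st();crop(im,220,340,160,300,5.5,"pics/w22c.png"); q,s=snap("side","s22"); crop(s,310,390,200,270,9,"pics/s22c.png"); q,s=snap("top","t22"); crop(s,300,380,140,220,8,"pics/t22c.png")
E
```

```text
t 27.68 pos [ 656.7 -125.7  186.3] xaz 5.64 tilt(y_x,y_y) [-0.0002  0.0001] F [ 0.6 -0.2 -2. ] M [ 0.05  0.01 -0.04] w 28.1 j [-20.  19.  94.   0.  67. -25.]
t 27.73 pos [ 656.8 -125.6  186.6] xaz 5.65 tilt(y_x,y_y) [ 0.0002 -0.0001] F [-0.5  0.4 -1.9] M [-0.02  0.02 -0.03] w 28.7 j [-20.  19.  94.  -0.  67. -25.]
```

View pics/w22c.png

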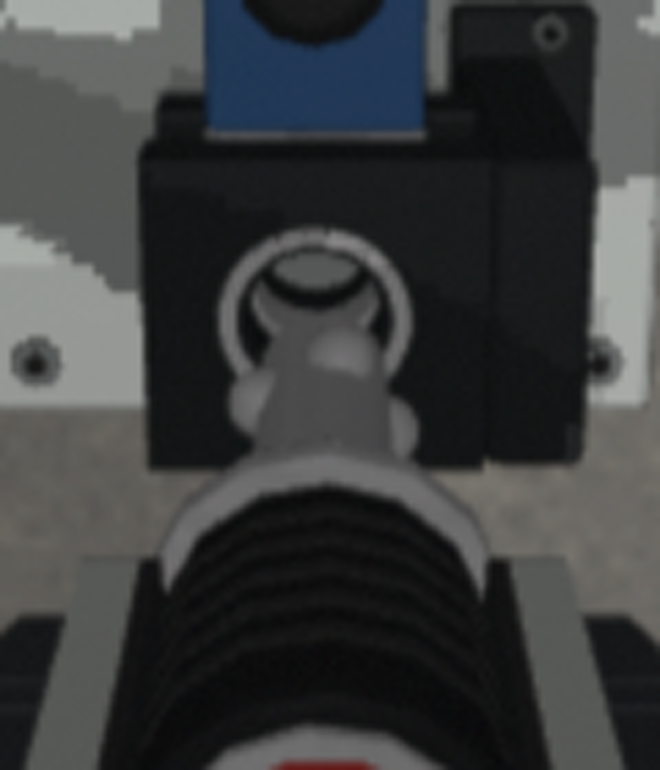

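View pics/s22c.png

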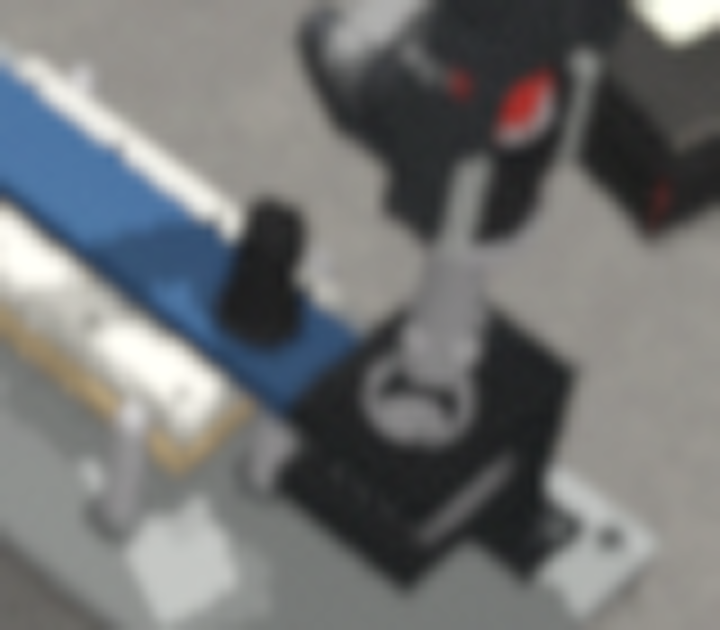

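```bash
python3 - <<'E'
from pinrel import *
p=r.camera_params("wrist"); C=lambda U,V:((U+.5)/5.5-.5+220,(V+.5)/5.5-.5+160)
s=st(); Y=np.array([-.0987,.995])
t=onz(p,*C(316,227),86)[:2]-12.8*Y; x=onz(p,*C(316,322),86)[:2]; print("hole from top",t,x)
rel(p,(250,400),(402,428),(316,322),s["eef_pos"][2],C)
E
```

```text
t 27.83 pos [ 657.  -125.6  186.8] xaz 5.66 tilt(y_x,y_y) [ 0.0006 -0.0002] F [ 0.2  0.5 -1.9] M [-0.05 -0.01  0.02] w 28.1 j [-19.  19.  94.  -0.  67. -25.]
hole from top [ 656.15059242 -123.99240838] [ 656.17639752 -124.41038329]
axis [ 657.5 -124.9] hole [ 656.2 -124.4] shift [-1.36  0.49] units tx,tz [-0.043  0.021]
```

Request:
{"name": "apply_moves", "arguments": {"targets": [[-1, [-0.043, 0.15, 0.013], [0, 0, 0]], [-1, [0, 0.15, 0], [0, 0, 0]], [-1, [0, 0, 0], [0, 0, 0]], [-1, [0, 0, 0], [0, 0, 0]]]}}

```text
clock: 28.17
eef_pos: [655.1, -125.0, 176.5]
ee_rot: [[0.995, -0.002, -0.099], [0.099, 0.001, 0.995], [-0.002, -1.0, 0.001]]
force: [0.3, -0.2, -1.0]
grip_width: 0.334
```

```bash
python3 - <<'E'
from nest import *
st();p,im=snap("wrist","w23"); st();crop(im,220,340,160,300,5.5,"pics/w23c.png"); q,s=snap("side","s23"); crop(s,310,390,200,270,9,"pics/s23c.png")
E
```

```text
t 28.17 pos [ 655.1 -125.   176.5] xaz 5.67 tilt(y_x,y_y) [-0.0016  0.0005] F [ 0.3 -0.2 -1. ] M [ 0.04 -0.02 -0.04] w 28.4 j [-20.  19.  95.  -0.  66. -25.]
t 28.22 pos [ 655.3 -125.2  176.9] xaz 5.66 tilt(y_x,y_y) [-0.0008  0.0003] F [-1.2 -0.3 -1.3] M [-0.04  0.03  0.01] w 28.6 j [-20.  19.  95.  -0.  66. -25.]
```

View pics/w23c.png

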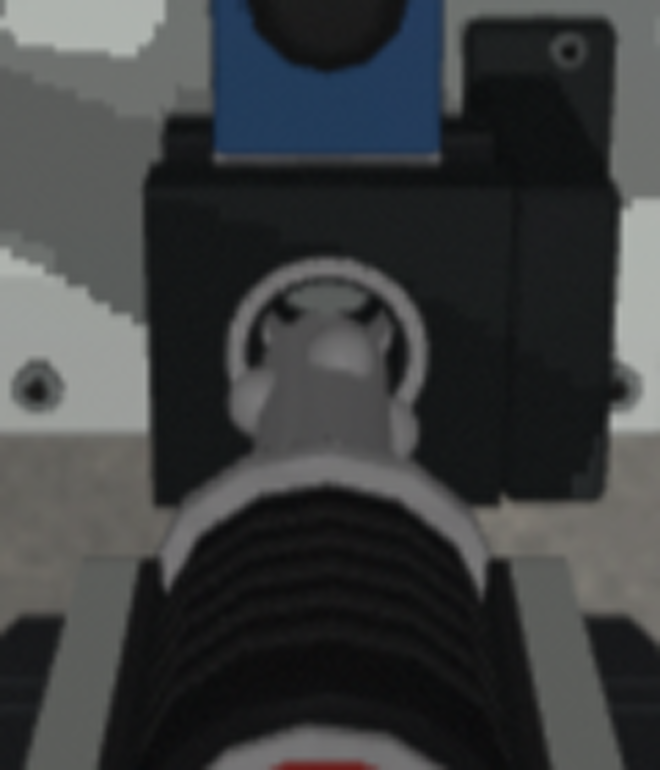

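View pics/s23c.png

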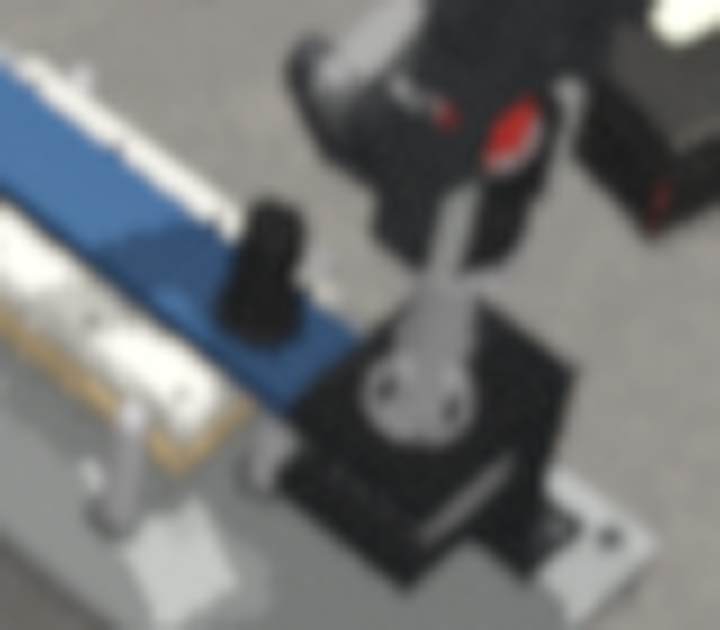

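```bash
python3 - <<'E'
from pinrel import *
p=r.camera_params("wrist"); C=lambda U,V:((U+.5)/5.5-.5+220,(V+.5)/5.5-.5+160)
s=st(); Y=np.array([-.0987,.995])
t=onz(p,*C(328,257),86)[:2]-12.8*Y; print("hole from top",t)
rel(p,(250,400),(402,428),(328,352),s["eef_pos"][2],C)
E
```

```text
t 28.27 pos [ 655.5 -125.2  177.3] xaz 5.66 tilt(y_x,y_y) [-0.0002  0.0001] F [-0.5 -0.4 -2.2] M [0.02 0.04 0.04] w 28.6 j [-20.  19.  95.  -0.  66. -25.]
hole from top [ 656.29831877 -124.46961833]
axis [ 656.1 -124.5] hole [ 656.3 -124.5] shift [0.26 0.07] units tx,tz [0.009 0.001]
```

Request:
{"name": "apply_moves", "arguments": {"targets": [[-1, [0, 0.07, 0], [0, 0, 0]], [-1, [0, 0.07, 0], [0, 0, 0]], [-1, [0, 0, 0], [0, 0, 0]]]}}

```text
clock: 28.52
eef_pos: [655.3, -125.2, 172.6]
ee_rot: [[0.995, -0.001, -0.099], [0.099, 0.0, 0.995], [-0.001, -1.0, 0.0]]
force: [-0.9, -0.5, -2.5]
grip_width: 0.337
```

Pin axis and hole agree to 0.3 mm and the nose is entering without force. Continuing down to the ball stop.

Request:
{"name": "apply_moves", "arguments": {"targets": [[-1, [0.006, 0.08, 0], [0, 0, 0]], [-1, [0, 0.08, 0], [0, 0, 0]], [-1, [0, 0.08, 0], [0, 0, 0]], [-1, [0, 0.08, 0], [0, 0, 0]], [-1, [0, 0, 0], [0, 0, 0]]]}}

```text
clock: 28.93
eef_pos: [655.3, -125.1, 162.7]
ee_rot: [[0.995, -0.001, -0.099], [0.099, 0.0, 0.995], [-0.001, -1.0, 0.001]]
force: [-0.9, -0.7, -2.0]
grip_width: 0.329
```

Request:
{"name": "apply_moves", "arguments": {"targets": [[-1, [0, 0.06, 0], [0, 0, 0]], [-1, [0, 0, 0], [0, 0, 0]]]}}

```text
clock: 29.1
eef_pos: [655.6, -125.2, 161.4]
ee_rot: [[0.995, -0.0, -0.099], [0.099, 0.0, 0.995], [-0.0, -1.0, 0.0]]
force: [0.5, -0.2, -1.8]
grip_width: 0.334
```

Request:
{"name": "apply_moves", "arguments": {"targets": [[-1, [0, 0.05, 0], [0, 0, 0]], [-1, [0, 0, 0], [0, 0, 0]]]}}

```text
clock: 29.27
eef_pos: [655.8, -125.3, 160.4]
ee_rot: [[0.995, 0.0, -0.099], [0.099, -0.0, 0.995], [0.0, -1.0, -0.0]]
force: [-0.1, 0.8, -1.9]
grip_width: 0.334
```

Request:
{"name": "apply_moves", "arguments": {"targets": [[-1, [0, 0.03, 0], [0, 0, 0]], [-1, [0, 0, 0], [0, 0, 0]]]}}

```text
clock: 29.43
eef_pos: [655.9, -125.3, 160.2]
ee_rot: [[0.995, 0.0, -0.099], [0.099, -0.0, 0.995], [0.0, -1.0, -0.0]]
force: [-1.3, 1.0, 1.6]
grip_width: 0.338
```

Contact at exactly the predicted height (160.2). Releasing, rising and looking.

Request:
{"name": "apply_moves", "arguments": {"targets": [[-0.1, [0, 0, 0], [0, 0, 0]], [0, [0, 0, 0], [0, 0, 0]], [0.2, [0, 0, 0], [0, 0, 0]], [0.2, [0, -0.1, 0], [0, 0, 0]], [0.2, [0, -0.4, 0], [0, 0, 0]], [0.2, [0, -0.6, 0], [0, 0, 0]], [0.2, [0, -0.6, 0], [0, 0, 0]], [0.2, [0, -0.4, 0], [0, 0, 0]], [0.2, [0, 0, 0], [0, 0, 0]], [0.2, [0, 0, 0], [0, 0, 0]]]}}

```text
clock: 30.27
eef_pos: [656.3, -125.4, 224.0]
ee_rot: [[0.995, 0.003, -0.099], [0.099, -0.001, 0.995], [0.002, -1.0, -0.001]]
force: [-0.7, 0.0, -0.3]
grip_width: 0.599
```

```bash
python3 - <<'E'
from nest import *
st();p,im=snap("wrist","w24"); st();q,s=snap("side","s24"); crop(s,300,400,160,270,6,"pics/s24c.png"); st()
E
```

```text
t 30.27 pos [ 656.3 -125.4  224. ] xaz 5.66 tilt(y_x,y_y) [ 0.0026 -0.0009] F [-0.7  0.  -0.3] M [-0.02  0.04 -0.04] w 50.9 j [-20.  17.  93.  -0.  70. -25.]
t 30.32 pos [ 655.6 -125.2  222.3] xaz 5.66 tilt(y_x,y_y) [-0.0001  0.    ] F [-0.3  0.1 -0.1] M [-0.    0.01 -0.03] w 50.7 j [-20.  17.  93.  -0.  70. -25.]
t 30.37 pos [ 655.2 -125.1  221.3] xaz 5.66 tilt(y_x,y_y) [-0.0017  0.0006] F [-0.2 -0.2 -0.1] M [ 0.04 -0.   -0.  ] w 51.1 j [-20.  17.  93.   0.  70. -25.]
```

View pics/w24.png

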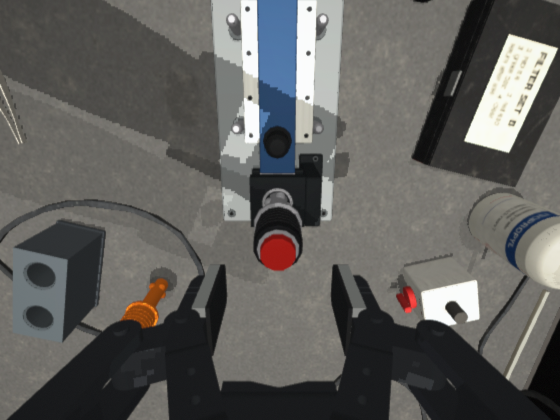

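View pics/s24c.png

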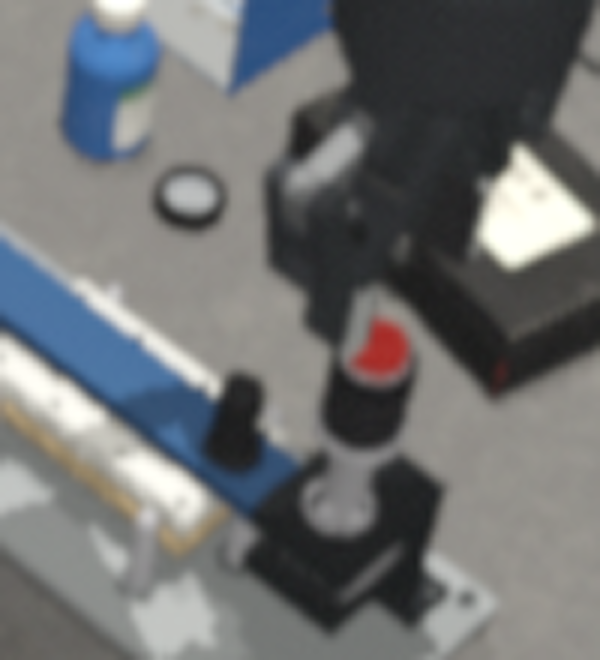

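The pin stands upright by itself in the hole, red button at (278,252). Now I'll close the fingers above it and press.

```bash
python3 - <<'E'
from nest import *
p=r.camera_params("wrist"); im=cv2.imread("pics/w24.png"); hs=cv2.cvtColor(im,cv2.COLOR_BGR2HSV); m=(((hs[...,0]<6)|(hs[...,0]>174))&(hs[...,1]>150)&(hs[...,2]>90)).astype(np.uint8); m[:,:240]=0;m[:,320:]=0
n,l,s,c=cv2.connectedComponentsWithStats(m); k=1+np.argmax(s[1:,4]); print(s[k],c[k],onz(p,*c[k],182)); st()
E
```

```text
[ 260  235   36   35 1017] [277.64700098 252.13765978] [ 654.62007994 -121.12516689  182.        ]
t 30.37 pos [ 655.2 -125.1  221.3] xaz 5.66 tilt(y_x,y_y) [-0.0017  0.0006] F [-0.2 -0.2 -0.1] M [ 0.04 -0.   -0.  ] w 51.1 j [-20.  17.  93.   0.  70. -25.]
```

Request:
{"name": "apply_moves", "arguments": {"targets": [[-1, [0, 0, 0], [0, 0, 0]], [-1, [0, 0, 0], [0, 0, 0]], [-1, [0, 0, 0], [0, 0, 0]], [-1, [0, 0, 0], [0, 0, 0]], [-1, [0, 0, 0], [0, 0, 0]], [-1, [0, 0, 0], [0, 0, 0]], [-1, [0, 0, 0], [0, 0, 0]], [-1, [0, 0, 0], [0, 0, 0]]]}}

```text
clock: 31.03
eef_pos: [655.7, -125.3, 222.4]
ee_rot: [[0.995, -0.0, -0.099], [0.099, -0.0, 0.995], [-0.0, -1.0, -0.0]]
force: [-0.0, -0.2, -0.1]
grip_width: -0.001
```

```bash
python3 - <<'E'
from nest import *
st();p,im=snap("wrist","w25");q,s=snap("side","s25"); crop(s,300,400,160,270,6,"pics/s25c.png"); st()
E
```

```text
t 31.03 pos [ 655.7 -125.3  222.4] xaz 5.66 tilt(y_x,y_y) [-0. -0.] F [-0.  -0.2 -0.1] M [ 0.01 -0.   -0.01] w -0.1 j [-20.  17.  93.  -0.  70. -25.]
t 31.13 pos [ 655.8 -125.2  222.5] xaz 5.66 tilt(y_x,y_y) [ 0.0001 -0.    ] F [-0.3 -0.7 -0.1] M [ 0.03 -0.03 -0.02] w -0.3 j [-20.  17.  93.  -0.  70. -25.]
```

View pics/w25.png

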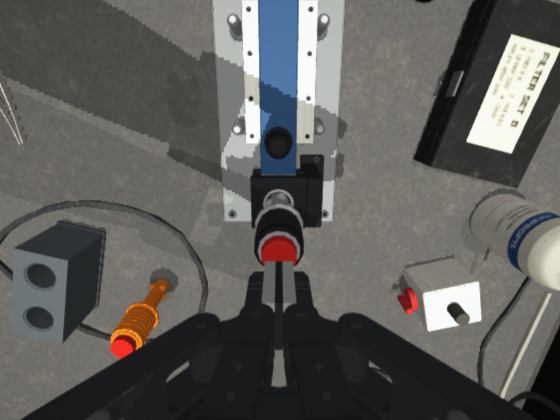

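View pics/s25c.png

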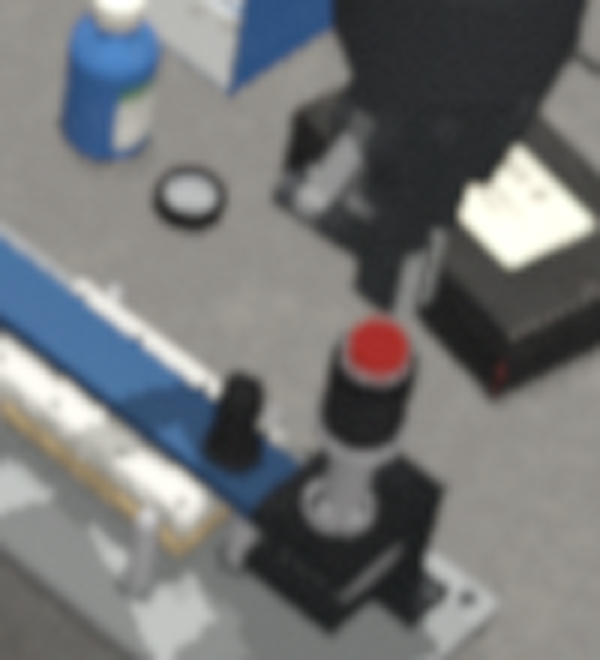

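Request:
{"name": "apply_moves", "arguments": {"targets": [[-1, [0, 0.25, 0.05], [0, 0, 0]], [-1, [0, 0.25, 0], [0, 0, 0]], [-1, [0, 0.1, 0], [0, 0, 0]], [-1, [0, 0, 0], [0, 0, 0]], [-1, [0, 0, 0], [0, 0, 0]]]}}

```text
clock: 31.55
eef_pos: [655.2, -123.6, 203.5]
ee_rot: [[0.995, -0.001, -0.099], [0.099, 0.0, 0.995], [-0.001, -1.0, 0.001]]
force: [-0.3, -0.0, -0.5]
grip_width: 0.002
```

Request:
{"name": "apply_moves", "arguments": {"targets": [[-1, [0, 0.08, 0], [0, 0, 0]], [-1, [0, 0.05, 0], [0, 0, 0]], [-1, [0, 0, 0], [0, 0, 0]]]}}

```text
clock: 31.8
eef_pos: [656.0, -123.9, 201.2]
ee_rot: [[0.995, 0.001, -0.099], [0.099, -0.0, 0.995], [0.001, -1.0, -0.001]]
force: [0.5, 0.2, 0.1]
grip_width: -0.001
```

Request:
{"name": "apply_moves", "arguments": {"targets": [[-1, [0, 0.08, 0], [0, 0, 0]], [-1, [0, 0.05, 0], [0, 0, 0]], [-1, [0, 0, 0], [0, 0, 0]]]}}

```text
clock: 32.05
eef_pos: [656.4, -124.0, 198.4]
ee_rot: [[0.995, 0.003, -0.099], [0.099, -0.001, 0.995], [0.003, -1.0, -0.001]]
force: [-0.7, -0.4, 5.2]
grip_width: 0.002
```

Request:
{"name": "apply_moves", "arguments": {"targets": [[-1, [0, 0.06, 0], [0, 0, 0]], [-1, [0, 0.05, 0], [0, 0, 0]], [-1, [0, 0, 0], [0, 0, 0]]]}}

```text
clock: 32.3
eef_pos: [656.5, -124.0, 195.3]
ee_rot: [[0.995, 0.003, -0.099], [0.099, -0.001, 0.995], [0.003, -1.0, -0.001]]
force: [0.5, -0.5, -0.7]
grip_width: -0.002
```

Force vanished, so the pin may have slid down. Looking.

```bash
python3 - <<'E'
from nest import *
st();p,im=snap("wrist","w26");q,s=snap("side","s26"); crop(s,300,400,160,270,6,"pics/s26c.png"); st()
E
```

```text
t 32.3 pos [ 656.5 -124.   195.3] xaz 5.66 tilt(y_x,y_y) [ 0.0032 -0.001 ] F [ 0.5 -0.5 -0.7] M [-0.05  0.04 -0.02] w -0.1 j [-19.  18.  94.   0.  68. -25.]
t 32.4 pos [ 655.6 -123.8  193.5] xaz 5.66 tilt(y_x,y_y) [ 0.0004 -0.0002] F [0.7 0.1 0.7] M [ 0.02  0.   -0.02] w 0.1 j [-19.  18.  94.  -0.  68. -25.]
```

View pics/s26c.png

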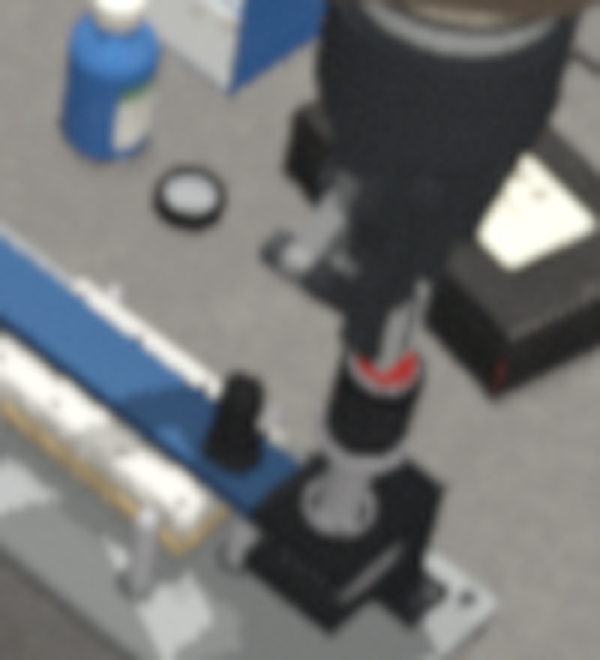

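View pics/w26.png

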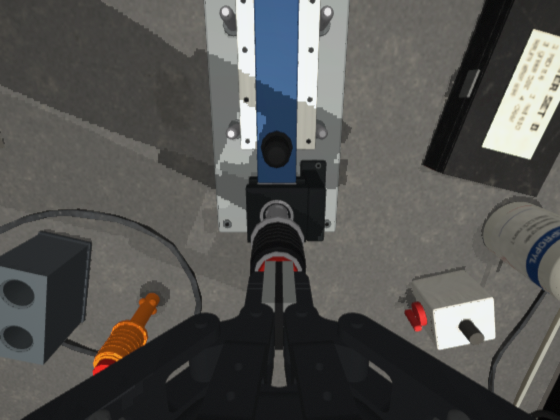

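The pin is going down with the fingertips still on the button. Continuing to press.

Request:
{"name": "apply_moves", "arguments": {"targets": [[-1, [0, 0.1, 0], [0, 0, 0]], [-1, [0, 0.1, 0], [0, 0, 0]], [-1, [0, 0.1, 0], [0, 0, 0]], [-1, [0, 0.1, 0], [0, 0, 0]]]}}

```text
clock: 32.73
eef_pos: [655.8, -123.7, 181.3]
ee_rot: [[0.995, 0.0, -0.099], [0.099, 0.0, 0.995], [0.0, -1.0, 0.0]]
force: [0.6, 0.4, 0.8]
grip_width: 0.002
```

Request:
{"name": "apply_moves", "arguments": {"targets": [[-1, [0, 0.1, 0], [0, 0, 0]], [-1, [0, 0.1, 0], [0, 0, 0]], [-1, [0, 0.1, 0], [0, 0, 0]]]}}

```text
clock: 32.98
eef_pos: [655.5, -123.7, 171.7]
ee_rot: [[0.995, -0.0, -0.099], [0.099, 0.0, 0.995], [-0.0, -1.0, 0.0]]
force: [-0.5, 0.7, 1.1]
grip_width: -0.001
```

```bash
python3 - <<'E'
from nest import *
st();p,im=snap("wrist","w27");q,s=snap("side","s27"); crop(s,300,400,160,270,6,"pics/s27c.png"); st()
E
```

```text
t 32.98 pos [ 655.5 -123.7  171.7] xaz 5.66 tilt(y_x,y_y) [-0.0004  0.0002] F [-0.5  0.7  1.1] M [ 0.02 -0.02  0.04] w -0.1 j [-19.  19.  95.   0.  66. -25.]
t 33.08 pos [ 655.1 -123.6  171.2] xaz 5.66 tilt(y_x,y_y) [-0.0016  0.0005] F [ 0.   0.9 -0.1] M [-0.04 -0.01  0.06] w 0.0 j [-19.  19.  95.  -0.  66. -25.]
```

View pics/s27c.png

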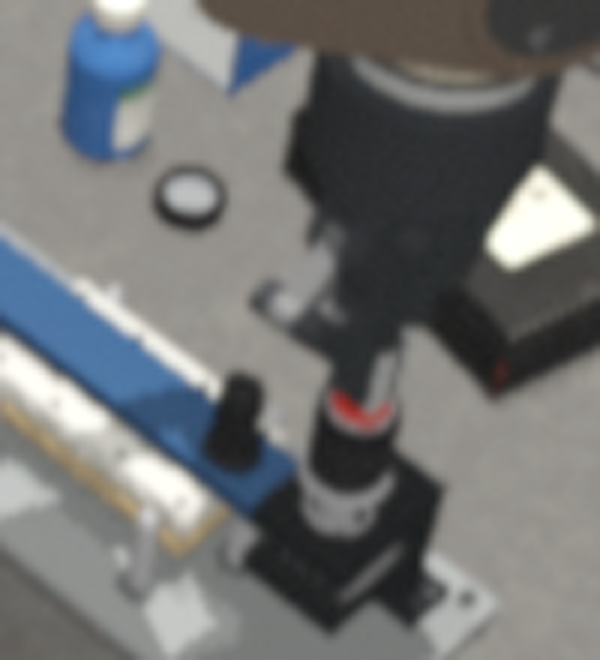

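Request:
{"name": "apply_moves", "arguments": {"targets": [[-1, [0, 0.1, 0], [0, 0, 0]], [-1, [0, 0.1, 0], [0, 0, 0]], [-1, [0, 0.1, 0], [0, 0, 0]], [-1, [0, 0.1, 0], [0, 0, 0]], [-1, [0, 0.1, 0], [0, 0, 0]]]}}

```text
clock: 33.5
eef_pos: [655.7, -124.3, 157.2]
ee_rot: [[0.995, 0.0, -0.099], [0.099, -0.001, 0.995], [0.0, -1.0, -0.001]]
force: [-0.1, -1.7, 1.5]
grip_width: 0.0
```

Request:
{"name": "apply_moves", "arguments": {"targets": [[-1, [0, 0.08, 0], [0, 0, 0]], [-1, [0, 0.06, 0], [0, 0, 0]], [-1, [0, 0, 0], [0, 0, 0]]]}}

```text
clock: 33.75
eef_pos: [655.6, -124.1, 152.9]
ee_rot: [[0.995, -0.0, -0.099], [0.099, -0.0, 0.995], [-0.0, -1.0, -0.0]]
force: [0.1, -2.3, 3.7]
grip_width: 0.005
```

Request:
{"name": "apply_moves", "arguments": {"targets": [[-1, [0, 0.07, 0], [0, 0, 0]], [-1, [0, 0.07, 0], [0, 0, 0]], [-1, [0, 0, 0], [0, 0, 0]]]}}

```text
clock: 34.0
eef_pos: [655.8, -124.2, 149.3]
ee_rot: [[0.995, 0.001, -0.099], [0.099, -0.001, 0.995], [0.001, -1.0, -0.001]]
force: [-0.5, -3.4, 5.2]
grip_width: 0.004
```

Request:
{"name": "apply_moves", "arguments": {"targets": [[-1, [0, 0.06, 0], [0, 0, 0]], [-1, [0, 0.05, 0], [0, 0, 0]], [-1, [0, 0, 0], [0, 0, 0]]]}}

```text
clock: 34.25
eef_pos: [656.1, -124.5, 148.1]
ee_rot: [[0.995, 0.001, -0.099], [0.099, -0.002, 0.995], [0.001, -1.0, -0.002]]
force: [-3.1, -2.6, 11.1]
grip_width: 0.0
```

```bash
python3 - <<'E'
from nest import *
st();q,s=snap("side","s28"); crop(s,300,400,160,270,6,"pics/s28c.png"); st()
E
```

```text
t 34.25 pos [ 656.1 -124.5  148.1] xaz 5.68 tilt(y_x,y_y) [ 0.001  -0.0017] F [-3.1 -2.6 11.1] M [-0.53  0.55  0.04] w 0.0 j [-19.  21.  96.  -0.  63. -25.]
t 34.3 pos [ 656.1 -124.5  148.1] xaz 5.68 tilt(y_x,y_y) [ 0.001  -0.0018] F [-3.7 -2.9  9.5] M [-0.53  0.55 -0.02] w -0.1 j [-19.  21.  96.  -0.  63. -25.]
```

View pics/s28c.png

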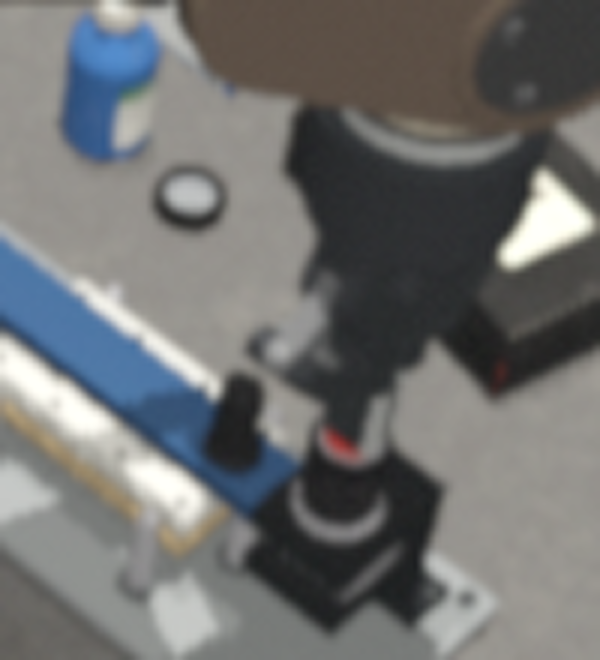

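TCP is at 148 as predicted for a seated pin with the button fully in, and the shoulder is on the fork. Lifting off so that the button springs back.

Request:
{"name": "apply_moves", "arguments": {"targets": [[-1, [0, -0.1, 0], [0, 0, 0]], [-1, [0, -0.15, 0], [0, 0, 0]], [-1, [0, -0.3, 0], [0, 0, 0]], [-1, [0, -0.6, 0], [0, 0, 0]], [-1, [0, -0.8, 0], [0, 0, 0]], [-1, [0, -0.5, 0], [0, 0, 0]], [-1, [0, 0, 0], [0, 0, 0]], [-1, [0, 0, 0], [0, 0, 0]]]}}

```text
clock: 34.97
eef_pos: [655.6, -123.1, 219.2]
ee_rot: [[0.995, 0.001, -0.099], [0.099, 0.001, 0.995], [0.001, -1.0, 0.001]]
force: [0.3, -0.2, -0.6]
grip_width: -0.004
```

```bash
python3 - <<'E'
from nest import *
st();p,im=snap("wrist","w29");q,s=snap("side","s29"); crop(s,270,390,170,270,6,"pics/s29c.png"); st()
E
```

```text
t 34.97 pos [ 655.6 -123.1  219.2] xaz 5.68 tilt(y_x,y_y) [0.0005 0.0009] F [ 0.3 -0.2 -0.6] M [-0.03  0.05 -0.02] w -0.3 j [-19.  17.  93.   0.  70. -25.]
t 35.07 pos [ 654.6 -123.   216.8] xaz 5.67 tilt(y_x,y_y) [-0.0035  0.0019] F [ 0.6 -0.2 -0.2] M [-0.02 -0.    0.02] w -0.1 j [-19.  17.  93.   0.  70. -25.]
```

View pics/s29c.png

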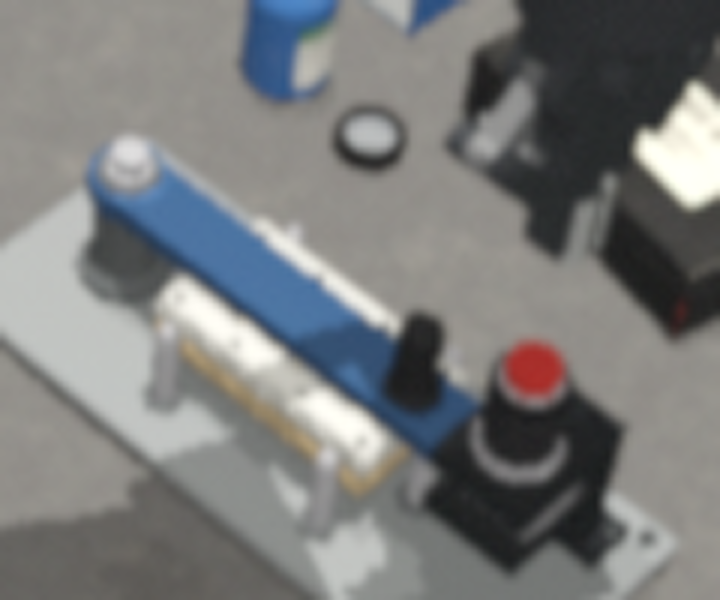

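View pics/w29.png

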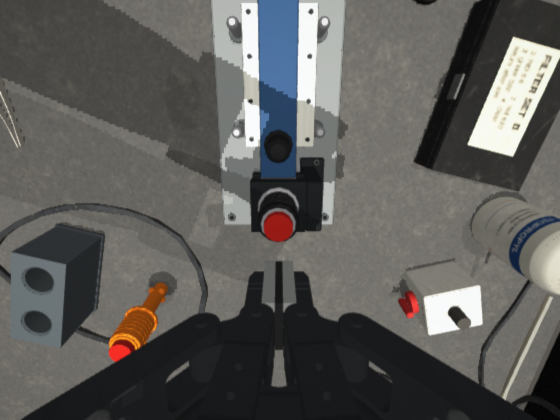

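The pin is seated with its shoulder on the fork and the button looks proud. I'll pull the arm aside and check heights and the bar with both fixed cameras.

Request:
{"name": "apply_moves", "arguments": {"targets": [[-1, [0, -0.3, 0], [0, 0, 0]], [-1, [-0.6, -0.5, -0.7], [0, 0, 0]], [-1, [-0.6, 0, -0.9], [0, 0, 0]], [-1, [-0.6, 0, -0.9], [0, 0, 0]], [-1, [-0.6, 0, -0.9], [0, 0, 0]], [-1, [-0.6, 0, -0.9], [0, 0, 0]], [-1, [-0.6, 0, -0.9], [0, 0, 0]], [-1, [-0.6, 0, -0.9], [0, 0, 0]], [-1, [-0.6, 0, -0.9], [0, 0, 0]], [-1, [0, 0, 0], [0, 0, 0]], [-1, [0, 0, 0], [0, 0, 0]]]}}

```text
clock: 35.98
eef_pos: [531.9, -348.1, 242.2]
ee_rot: [[0.995, -0.001, -0.095], [0.095, 0.002, 0.995], [-0.001, -1.0, 0.002]]
force: [0.8, -0.0, 0.9]
grip_width: 0.002
```

```bash
python3 - <<'E'
from nest import *
st();pt,t=snap("top","t30");ps,s=snap("side","s30"); crop(s,270,390,170,270,6,"pics/s30c.png");crop(t,235,365,140,240,6,"pics/t30c.png")
def red(im,box):
    x0,x1,y0,y1=box; hs=cv2.cvtColor(im,cv2.COLOR_BGR2HSV); m=(((hs[...,0]<8)|(hs[...,0]>172))&(hs[...,1]>120)&(hs[...,2]>80)).astype(np.uint8); M=np.zeros_like(m); M[y0:y1,x0:x1]=m[y0:y1,x0:x1]
    n,l,q,c=cv2.connectedComponentsWithStats(M); k=1+np.argmax(q[1:,4]); return c[k]
a=red(t,(300,365,140,220)); b=red(s,(320,385,190,260)); print(a,b,tri(pt,a,ps,b), onz(pt,*a,135),onz(ps,*b,135))
E
```

```text
t 35.98 pos [ 531.9 -348.1  242.2] xaz 5.47 tilt(y_x,y_y) [-0.0012  0.0018] F [ 0.8 -0.   0.9] M [ 0.03 -0.    0.01] w 0.2 j [-42.  12.  97.   0.  72. -48.]Traceback (most recent call last):
  File "<stdin>", line 6, in <module>
  File "<stdin>", line 5, in red
    return _wrapfunc(a, 'argmax', axis=axis, out=out, **kwds)
    return bound(*args, **kwds)
ValueError: attempt to get argmax of an empty sequence
```

View pics/t30c.png

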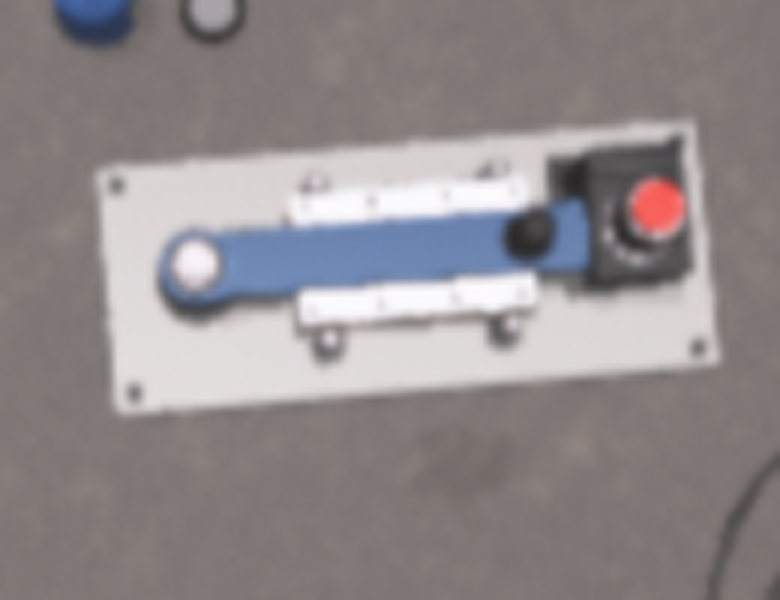

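View pics/s30c.png

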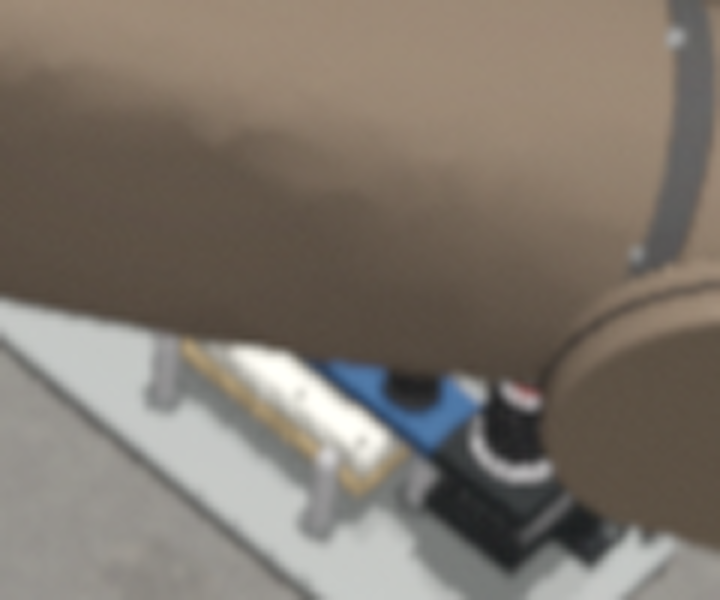

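View pics/t30.png

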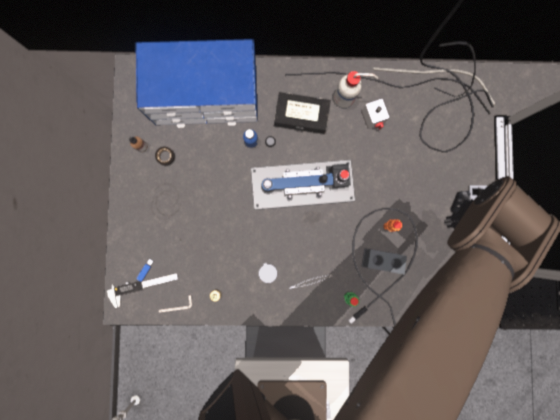

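```bash
python3 - <<'E'
from nest import *
pt,ps=r.camera_params("top"),r.camera_params("side"); t=cv2.imread("pics/t30.png"); s=cv2.imread("pics/s29.png")
def red(im,box):
    x0,x1,y0,y1=box; hs=cv2.cvtColor(im,cv2.COLOR_BGR2HSV); m=(((hs[...,0]<8)|(hs[...,0]>172))&(hs[...,1]>100)&(hs[...,2]>80)).astype(np.uint8); M=np.zeros_like(m); M[y0:y1,x0:x1]=m[y0:y1,x0:x1]
    n,l,q,c=cv2.connectedComponentsWithStats(M); k=1+np.argmax(q[1:,4]); return c[k]
a=red(t,(300,365,140,220)); b=red(s,(320,385,190,260)); print(a,b,tri(pt,a,ps,b), onz(pt,*a,135),onz(ps,*b,135))
# reference: same on pin in rack (true 119)
t0=cv2.imread("pics/top0.png"); s0=cv2.imread("pics/side0.png"); a=red(t0,(370,395,250,272)); b=red(s0,(295,325,315,345)); print("ref rack 119:",tri(pt,a,ps,b))
up=lambda U,V,x0,y0,k:((U+.5)/k-.5+x0,(V+.5)/k-.5+y0)
h=onz(pt,*up(196,263,235,140,6),80)[:2]
for q in ((529,232),): 
    k=onz(pt,*up(*q,235,140,6),108)[:2]; print("bar az", np.degrees(np.arctan2(*(k-h)[::-1])),np.linalg.norm(k-h))
# bar edges
e=[onz(pt,*up(*q,235,140,6),72.5)[:2] for q in((250,232),(580,200),(260,294),(590,270))]
for i,j in((0,1),(2,3)): print("edge az",np.degrees(np.arctan2(*(e[j]-e[i])[::-1])))
E
```

```text
[344.24137931 173.51724138] [358.58333333 231.01388889] (array([ 655.43830829, -123.93364896,  132.04497367]), np.float64(2.8513345988026697)) [ 656.09859094 -124.28945065  135.        ] [ 652.17993186 -124.65479846  135.        ]
ref rack 119: (array([ 434.30149908, -226.08855705,  120.1669282 ]), np.float64(1.6194355741304314))
bar az -85.29368832168932 146.32408418916074
edge az -83.45367229323037
edge az -84.89075095558329
```

The triangulated button height, 132 mm, can't tell "out" (135) from "in" (129). The press forces did follow the spring from TCP 154 down to 148, which suggests "out". I'll settle it by a light touch: contact at TCP ≈154 means out.

Request:
{"name": "apply_moves", "arguments": {"targets": [[-1, [0.6, 0, 0.88], [0, 0, 0]], [-1, [0.6, 0, 0.88], [0, 0, 0]], [-1, [0.6, 0, 0.88], [0, 0, 0]], [-1, [0.6, 0, 0.88], [0, 0, 0]], [-1, [0.6, 0, 0.88], [0, 0, 0]], [-1, [0.6, 0, 0.88], [0, 0, 0]], [-1, [0.6, 0, 0.88], [0, 0, 0]], [-1, [0.6, 0, 0.88], [0, 0, 0]], [-1, [0, 0.7, 0], [0, 0, 0]], [-1, [0, 0.7, 0], [0, 0, 0]], [-1, [0, 0, 0], [0, 0, 0]], [-1, [0, 0, 0], [0, 0, 0]]]}}

```text
clock: 37.08
eef_pos: [654.6, -120.6, 199.2]
ee_rot: [[0.995, -0.004, -0.101], [0.101, 0.002, 0.995], [-0.004, -1.0, 0.002]]
force: [0.1, 0.3, 0.2]
grip_width: 0.001
```

```bash
python3 - <<'E'
from nest import *
st(); go(655.7,-124.3,158,5.67)
E
```

```text
t 37.08 pos [ 654.6 -120.6  199.2] xaz 5.78 tilt(y_x,y_y) [-0.0041  0.0016] F [0.1 0.3 0.2] M [ 0.   -0.04  0.04] w 0.1 j [-19.  18.  94.   0.  68. -25.]
units tx,ty,tz [ 0.03  1.37 -0.13] wy total 0.02
```

Request:
{"name": "apply_moves", "arguments": {"targets": [[-1, [0.03, 0.5, -0.13], [0, 0, 0]], [-1, [0, 0.6, 0], [0, 0, 0]], [-1, [0, 0.2, 0], [0, 0, 0]], [-1, [0, 0, 0], [0, 0, 0]], [-1, [0, 0, 0], [0, 0, 0]], [-1, [0, 0, 0], [0, 0, 0]]]}}

```text
clock: 37.58
eef_pos: [657.4, -126.8, 163.5]
ee_rot: [[0.995, 0.002, -0.098], [0.098, -0.001, 0.995], [0.002, -1.0, -0.001]]
force: [0.6, -0.2, 1.3]
grip_width: 0.0
```

Request:
{"name": "apply_moves", "arguments": {"targets": [[-1, [0, 0.05, 0], [0, 0, 0]], [-1, [0, 0, 0], [0, 0, 0]]]}}

```text
clock: 37.75
eef_pos: [657.2, -126.6, 161.6]
ee_rot: [[0.995, 0.002, -0.098], [0.098, -0.0, 0.995], [0.002, -1.0, -0.001]]
force: [0.3, 0.1, 0.3]
grip_width: 0.0
```

Request:
{"name": "apply_moves", "arguments": {"targets": [[-1, [-0.04, 0.1, 0.07], [0, 0, 0]], [-1, [0, 0.06, 0], [0, 0, 0]], [-1, [0, 0, 0], [0, 0, 0]], [-1, [0, 0, 0], [0, 0, 0]]]}}

```text
clock: 38.08
eef_pos: [655.2, -124.2, 155.5]
ee_rot: [[0.995, -0.0, -0.099], [0.099, 0.0, 0.995], [-0.0, -1.0, 0.0]]
force: [-0.1, 0.6, -0.4]
grip_width: 0.003
```

Request:
{"name": "apply_moves", "arguments": {"targets": [[-1, [0, 0.04, 0], [0, 0, 0]], [-1, [0, 0, 0], [0, 0, 0]], [-1, [0, 0, 0], [0, 0, 0]]]}}

```text
clock: 38.33
eef_pos: [655.3, -124.4, 154.5]
ee_rot: [[0.995, -0.0, -0.099], [0.099, 0.0, 0.995], [-0.0, -1.0, 0.0]]
force: [-0.2, -1.0, 0.8]
grip_width: 0.002
```

Request:
{"name": "apply_moves", "arguments": {"targets": [[-1, [0, 0.04, 0], [0, 0, 0]], [-1, [0, 0, 0], [0, 0, 0]], [-1, [0, 0, 0], [0, 0, 0]]]}}

```text
clock: 38.58
eef_pos: [655.6, -124.4, 154.0]
ee_rot: [[0.995, 0.0, -0.099], [0.099, -0.0, 0.995], [0.0, -1.0, -0.0]]
force: [-0.7, 0.9, 2.4]
grip_width: 0.0
```

Contact at TCP 154.0 with 2.4 N, so the button is fully out. Lifting clear and moving away.

Request:
{"name": "apply_moves", "arguments": {"targets": [[-1, [0, -0.1, 0], [0, 0, 0]], [-1, [0, -0.4, 0], [0, 0, 0]], [-1, [0, -0.8, 0], [0, 0, 0]], [-1, [0, -0.9, 0], [0, 0, 0]], [-1, [0, -0.5, 0], [0, 0, 0]], [-1, [0, 0, 0], [0, 0, 0]], [-1, [0, 0, 0], [0, 0, 0]], [-1, [0, 0, 0], [0, 0, 0]]]}}

```text
clock: 39.25
eef_pos: [654.7, -124.2, 233.2]
ee_rot: [[0.995, -0.002, -0.099], [0.099, 0.001, 0.995], [-0.002, -1.0, 0.001]]
force: [-0.3, -0.5, 0.2]
grip_width: -0.004
```

```bash
python3 - <<'E'
from nest import *
st();p,im=snap("wrist","w31");q,s=snap("side","s31"); crop(s,240,400,140,280,4.5,"pics/s31c.png"); st()
E
```

```text
t 39.25 pos [ 654.7 -124.2  233.2] xaz 5.66 tilt(y_x,y_y) [-0.0019  0.0006] F [-0.3 -0.5  0.2] M [ 0.01 -0.02  0.02] w -0.4 j [-19.  16.  92.  -0.  71. -25.]
t 39.35 pos [ 654.4 -124.   232.1] xaz 5.66 tilt(y_x,y_y) [-0.0036  0.0013] F [-0.  -0.3 -0.8] M [ 0.    0.04 -0.06] w -0.1 j [-19.  16.  93.   0.  71. -25.]
```

View pics/s31c.png

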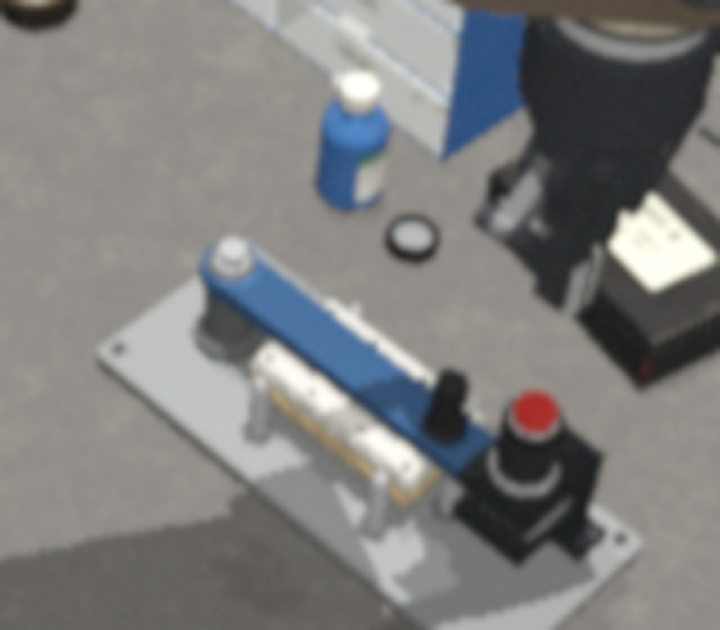

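View pics/w31.png

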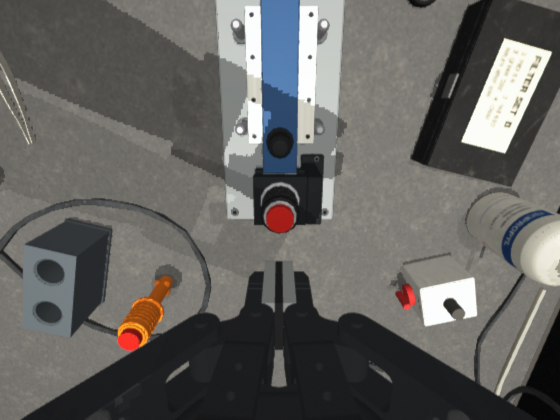

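The stack is flat, the bar is in the fork, the pin is seated with its button proud, and the robot is clear of everything. Handing in.

```bash
python3 - <<'E'
from plant import r
print(r.hand_in(), r.state()["clock"])
E
```

```text
the job is handed in; nothing more can be done
the job is handed in; nothing more can be done
```

The coating jig is loaded and handed in at about 39.4 s. The carrier lies in the nest with the mask squarely on top, the bar is shut in the fork, and the ball-lock pin is pushed through fork and bar and locked.

What the last checks showed:
- **Plates:** both landed at the predicted heights with 5–6 N of contact. The final pictures show them flat between the dowels.
- **Bar:** it sat hard on its stop, with force rising to about 12 N and no further movement. The angles I read afterwards from the coarse top view scattered about a degree either side of the expected −84.3°, so they don't confirm it as closely as the stop does.
- **Pin:** pressed fully in, its height matched the seated position to about 0.1 mm, and its shoulder is on the fork.
- **Button:** a camera measurement of its height (132 mm) could not tell out (135 mm) from in (129 mm). A light touch then met it at the fully-out height with 2.4 N, so it had sprung back.
- **Bystanders:** the bottle, sample box and brass weight look unmoved in the pictures. I did not measure their positions.

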